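Load a radio board and its shield into the test nest

TASK

Set the radio board up for a shielded test: put the green board into the nest with the yellow blocks, down between the blocks; then stand the silver shield frame on the board's gold rectangle, close the frame with the copper lid, knob up, and finally lay the brass ring weight over the knob onto the lid. Build it up in that order, each part square on the one below, and leave the blue board where it lies.

Things in the scene. Friction and masses are not known exactly. Their poses are not given: they have to be found in the camera images.
- nest_yellow: Fixed grey plate 140 (x) x 84 (y) x 10 mm with six yellow blocks, tops 30 mm over the bench: one mid-way on each short end (inner face at x +-59), four along the sides at x +-42 (inner faces at y +-34): 4 mm play round a board; mid-sides open for fingers. Origin: centre of underside; x along its length, z up, yaw within 0.3 rad. Load this one.
- nest_red: Fixed grey plate 140 (x) x 84 (y) x 10 mm with six red blocks, tops 30 mm over the bench: one mid-way on each short end (inner face at x +-59), four along the sides at x +-42 (inner faces at y +-34): 4 mm play round a board; mid-sides open for fingers. Origin: centre of underside; x along its length, z up, yaw within 0.3 rad. Stays empty.
- board_green: Loose green circuit board 110 (x) x 60 (y) x 3 mm on four 15 mm standoffs (top face at z 18 mm). Gold rectangle 58 x 45 mm at its centre; tall parts (8 mm) only beyond x +-39. Origin: centre, at the standoffs' feet; x along its length, z up, yaw within 0.35 rad. 80 g. Grip across the 60 mm width at mid-length. Either way round in the nest; seated, its origin is 10 mm over the nest's.
- board_blue: Loose blue circuit board 110 (x) x 60 (y) x 3 mm on four 15 mm standoffs (top face at z 18 mm). Gold rectangle 58 x 45 mm at its centre; tall parts (8 mm) only beyond x +-39. Origin: centre, at the standoffs' feet; x along its length, z up, yaw within 0.35 rad. Not used, stays where it lies.
- frame: Loose silvery shield frame, 60 g: rectangular wall open at top and bottom, outside 56 (x) x 44 (y) mm, 18 mm high, walls 3 mm. Origin: centre of its lower edge; x along the 56 mm side, z up, yaw within 0.5 rad. Its long side goes along the board's, either way round, centred on the board; seated, its origin is 18 mm over the board's.
- lid: Loose copper lid, 90 g: plate 62 (x) x 50 (y) x 4 mm, plug 40 x 28 x 6 mm below it (5 mm play in the frame), upright black knob 16 mm dia, 28 mm tall, on top. Origin: centre of plug's underside (plate z 6 to 10, knob 10 to 38 mm); z up, yaw within 0.6 rad. Long side along the frame's, either way round; plate rests on the frame: origin 12 mm over the frame's.
- weight: Loose brass ring weight, 340 g, outside diameter 56 mm, hole 30 mm, 24 mm high, lying flat. Origin: centre of its underside, z up. Goes over the lid's knob and rests on the lid's plate (origin 10 mm over the lid's).
Not all that is in view belongs to the job. Of the things that look like the board_green, take the one that is farthest from the robot's base at the start.

How it is judged (in metres and radians):
On the way, in this order (a step that is already met when the one before it is completed fails the run):
1. the green board stands in the yellow nest (horizontal distance between board_green and nest_yellow below 0.009 m and z of board_green in the frame of nest_yellow between 0.007 and 0.013 m and angle between board_green's own z axis and vertical below 0.08 rad and angle between the x axis of board_green and the x axis of nest_yellow, either way round below 0.2 rad), for 0.2 s.
2. the frame stands on the green board in the nest (all of step 1 and horizontal distance between frame and board_green below 0.008 m and z of frame in the frame of board_green between 0.015 and 0.021 m and angle between frame's own z axis and vertical below 0.08 rad and angle between the x axis of frame and the x axis of board_green, either way round below 0.2 rad), for 0.2 s.
3. the lid closes the frame (all of step 2 and horizontal distance between lid and frame below 0.009 m and z of lid in the frame of frame between 0.009 and 0.015 m and angle between lid's own z axis and vertical below 0.08 rad and angle between the x axis of lid and the x axis of frame, either way round below 0.25 rad), for 0.2 s.
4. the ring weight lies on the lid around the knob (all of step 3 and horizontal distance between weight and lid below 0.01 m and z of weight in the frame of lid between 0.007 and 0.013 m and angle between weight's own z axis and vertical below 0.08 rad), for 0.2 s.
At the end, for the whole second after the job is handed in: Stacked in the yellow nest: green board (within 9 mm, 0.2 rad), frame on its gold rectangle (8 mm, 0.2 rad), lid on the frame (9 mm, 0.25 rad), weight on the lid around the knob (10 mm); each within 0.08 rad of upright and 3 mm of its seated height, released, still (all of step 4 and linear speed of each of board_green, frame, lid, weight below 0.02 m/s); the robot touches nothing.
It fails at once if the blue board is shifted by more than 15 mm (distance of board_blue from where it was at the start of the episode above 0.015 m).
It also fails if it takes over 106 s, if anything falls off the work surface, if the arm or the gripper's body presses on something with over 40 N, if the wrist force passes 120 N, or if a joint passes its speed limit or range.

ROBOT

A 6-joint arm with a two-finger parallel gripper is mounted at the origin on the work surface. World frame = base frame: x ahead of the robot, y to its left, z up, the work surface at z = 0. Lengths are in mm, angles in degrees, forces in N, time in s.
With the tool pointing down it reaches from about 425 to 950 mm from the base axis. Payload 3.5 kg.
Tool frame: the origin (TCP) lies at the very end of the fingers, on their centre line; the grasp point (between the pads) lies 19 mm behind it; z points along the fingers, y is the direction in which the jaws open and shut (so a half turn about z gives the same grasp; the last joint's range is limited). The gripper opens to 85 mm and grips with 20 to 120 N. Pads are 22 mm wide; open, the fingers measure 114 mm over their backs; the gripper's body (76 mm by 85 mm) begins 54 mm behind the grasp point. The pads swing forward as they close: fully open they stand 13 mm farther back than shut.
Start: joints at [57.468, 16.404, 90.338, -0, 73.258, -8.594], TCP at [273.845, 616.94, 231.325] pointing down, gripper open.
Joint ranges: [-158.93, 158.93], [-51.34, 127.21], [12.03, 142.37], [-87.48, 267.48], [13.55, 161.25], [-162.69, 162.69]. Speed limits (degrees/s): [159.86, 159.86, 180, 180, 180, 180].

INTERFACE

Orientations are given as a 3x3 rotation matrix whose columns are the frame's x, y, z axes.
In Python, from station import r, vision, job gives the robot as it stands.
- The arm moves only by the tool arm_command, never from a script. Its argument "increments" is a list of rows, each an object of numbers: "tx", "ty", "tz": the shift along the tool's x, y, z in cm; "roll": the turn about the tool's z in degrees; "gripper": the closure, from -1 (fully open) to 1 (shut). In form: [{"tx": .., "ty": .., "tz": .., "roll": .., "gripper": ..}, ...]. A call has 1 to 20 rows; each row is the pose to reach, as a shift and turn from the pose measured when the call began, along the tool's axes at that moment; what a row does not reach only later rows make up. A row lasts 1/10 s, in which the tool goes at most 50 mm and 8.59 degrees, less where a joint would pass 70% of its speed; a pose out of reach is approached as far as the arm can. A call with a gripper value outside its range is refused whole. The fingers move at their own pace and stop on an object; "squeeze" is the grip in N (left out, the last holds). Time passes only in rows, so rows that repeat a pose let the fingers close. It gives the time, the measured TCP pose, the force and the opening at its end, in the units of the state.
- r.sense(): the state, without advancing time (a new reading comes with each control period).
- vision.capture(name): name is "scene" or "top" or "wrist"; returns a dict with "frame" (480x640x3 uint8, red, green, blue), "camera_matrix" (3x3 intrinsics, pixels), "R" (3x3) and "t" (3): a world point X has camera coordinates R X + t; the wrist camera has in their place "mount" (4x4, takes a point from camera to tool coordinates, whose origin is the TCP and whose axes are the flange's). Camera axes: x right, y down, z forward; pixel columns grow to the right and rows downward; lengths in mm; the calibration is good to about 2 mm. The wrist camera is an equidistant fisheye: a pixel r from the principal point sees the ray r / f radians off the axis. A picture is of the moment at which its call begins: read the wrist's pose just before it. There is no depth.
- job.hand_in(): hands the job in, once; it reports no verdict.
The state is a dict: "t": time; "joints": joint angles; "dq": joint speeds; "joint_torque": joint torques, N m; "tcp_pos": TCP position; "ee_rot": TCP orientation; "contact_force": force on the tool from outside, world axes, zero at the start; "wrist_torque": the same for the moment, N m; "width": finger opening in mm.
Only numpy, scipy, OpenCV 4.12 (cv2) and the standard library are available. Lean on these libraries where they do the work, as an engineer would, in place of code of your own. Each camera call takes 0.05 s, during which the arm holds its last target.

## Working session

There is one attempt and no reset: what is moved stays moved. The work goes in short steps, Python scripts to look and compute and a tool call to move; the robot and the scene stay as the last step left them, time stands still between calls to the robot, and variables do not carry over. Pictures are saved under pics/ and viewed, and the job is handed in when it is done.

Besides the shell and the picture viewer there is one more tool, called after "Emit:" as name(argument=value, ...), one argument or row to a line, values as JSON. arm_command: Moves the arm, as the interface text tells. Its arguments: {"type":"object","properties":{"increments":{"type":"array"},"squeeze":{"type":"number"}},"required":["increments"]}

```bash
ls; mkdir -p pics; python3 - <<'E'
from station import r,vision,job
import cv2
s=r.sense()
print(s)
for n in("scene","top","wrist"):
    c=vision.capture(n); cv2.imwrite(f"pics/{n}0.png",c["frame"][:,:,::-1])
    print(n,{k:v for k,v in c.items() if k!="frame"})
E
```

```text
pics
{'t': 0.0, 'joints': array([ 5.74685645e+01,  1.64547642e+01,  9.04247687e+01, -4.00017366e-04,
        7.32582134e+01, -8.59557490e+00]), 'dq': array([-0.11994582,  0.02759174,  0.04700741, -0.03320559,  0.01799888,
       -0.06727221]), 'joint_torque': array([-4.86613080e-04, -4.05989707e+01, -2.92619258e+01, -2.58078717e-04,
        5.74844235e-03, -2.04865501e-06]), 'tcp_pos': array([273.47940476, 616.38366279, 229.91324917]), 'ee_rot': array([[-9.14000796e-01,  4.05710350e-01, -1.28721045e-03],
       [ 4.05712239e-01,  9.13998609e-01, -2.03050387e-03],
       [ 3.52712120e-04, -2.37811918e-03, -9.99997110e-01]]), 'contact_force': array([ 0.07311676, -0.77235713, -0.46899815]), 'wrist_torque': array([-0.00442597,  0.06286917, -0.00200525]), 'width': 85.19816434107835}
scene {'camera_matrix': array([[541.7999055 ,   0.        , 315.65672483],
       [  0.        , 541.7999055 , 240.16667519],
       [  0.        ,   0.        ,   1.        ]]), 'R': array([[-0.51369634,  0.85796467, -0.00356316],
       [ 0.59084134,  0.35074194, -0.72655805],
       [-0.62211138, -0.3753354
[... 294 characters left out ...]
-0.00449855],
       [-0.99875793, -0.00386951, -0.04967524],
       [ 0.04965692,  0.00469653, -0.99875529]]), 't': array([  79.50518224,  475.62995877, 1002.00322199])}
wrist {'camera_matrix': array([[371.64829954,   0.        , 320.35320646],
       [  0.        , 371.64829954, 239.94915139],
       [  0.        ,   0.        ,   1.        ]]), 'mount': array([[-9.09293561e-04, -9.63919185e-01, -2.66193499e-01,
         6.66131253e+01],
       [ 9.99999531e-01, -9.65636335e-04,  8.07767828e-05,
         5.14515662e-01],
       [-3.34908405e-04, -2.66193300e-01,  9.63919610e-01,
        -1.42816856e+02],
       [ 0.00000000e+00,  0.00000000e+00,  0.00000000e+00,
         1.00000000e+00]])}
```

View pics/scene0.png

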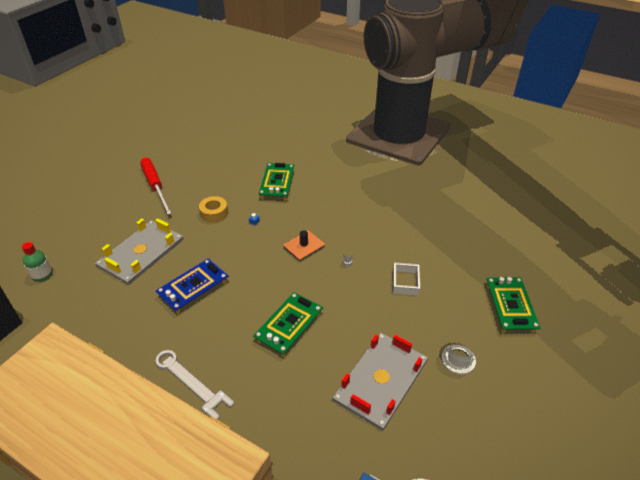

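View pics/top0.png

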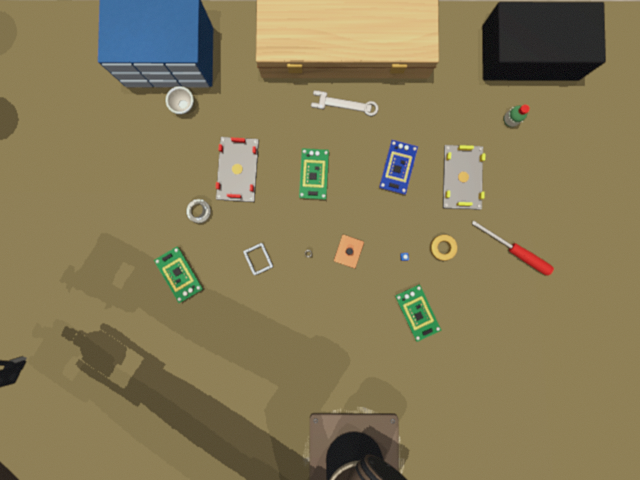

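View pics/wrist0.png

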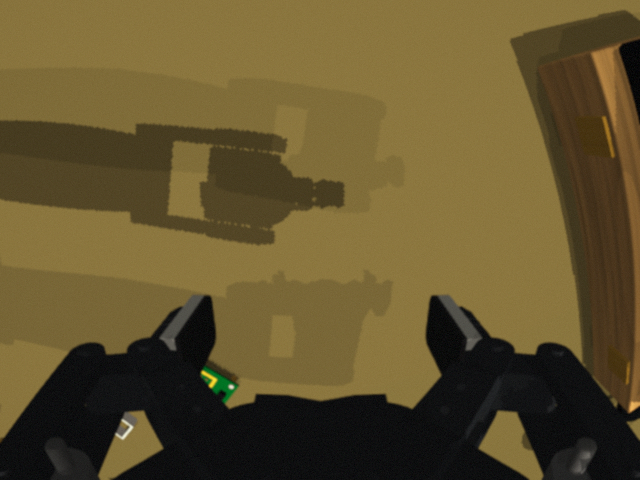

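The top view shows three green boards at (178,274), (313,174) and (418,312). The second looks farthest from the base. The yellow nest is at (463,177), the frame at (258,259), the lid at (348,251), the brass ring at (444,248) with a silver decoy ring at (198,211), and the blue board at (398,167).

```bash
cat > h.py <<'E'
import numpy as np, cv2
from station import r,vision,job
def ray(c,uv,pose=None):
    K=c["camera_matrix"]; uv=np.atleast_2d(np.asarray(uv,float))
    x=(uv[:,0]-K[0,2])/K[0,0]; y=(uv[:,1]-K[1,2])/K[1,1]
    if "R" in c:
        d=np.c_[x,y,np.ones(len(x))]@c["R"]; o=-c["R"].T@c["t"]
    else:
        th=np.hypot(x,y); k=np.where(th>1e-9,np.sin(th)/np.maximum(th,1e-9),1)
        d=np.c_[x*k,y*k,np.cos(th)]; p,Rt=pose; M=c["mount"]
        d=d@M[:3,:3].T@Rt.T; o=p+Rt@M[:3,3]
    return o,d
def plane(c,uv,z,pose=None):
    o,d=ray(c,uv,pose); return o+d*((z-o[2])/d[:,2])[:,None]
def wrist(name=None):
    s=r.sense(); pose=(s["tcp_pos"],s["ee_rot"]); c=vision.capture("wrist")
    if name: cv2.imwrite(f"pics/{name}.png",c["frame"][:,:,::-1])
    return c,pose
def masks(f):
    h=cv2.cvtColor(f,cv2.COLOR_RGB2HSV).astype(int); H,S,V=h[...,0],h[...,1],h[...,2]
    m=dict(green=(H>50)&(H<75)&(S>150)&(V>50), blue=(H>105)&(H<130)&(S>150)&(V>60),
      yellow=(H>25)&(H<33)&(S>200)&(V>150), copper=(H>5)&(H<16)&(S>120)&(V>140),
      brass=(H>18)&(H<26)&(S>150)&(V>150), grey=(S<40)&(V>100)&(V<200), white=(S<40)&(V>140))
    return {k:v.astype(np.uint8)*255 for k,v in m.items()}
def blobs(m,amin=30):
    cs,_=cv2.findContours(m,cv2.RETR_EXTERNAL,cv2.CHAIN_APPROX_NONE)
    return [c[:,0,:] for c in cs if cv2.contourArea(c)>amin]
def rect(P):
    (cx,cy),(w,h),a=cv2.minAreaRect(P[:,:2].astype(np.float32))
    if w<h: w,h=h,w; a+=90
    return (round(cx,1),round(cy,1)),(round(w,1),round(h,1)),round((a+90)%180-90,1)
E
python3 - <<'E'
from h import *
c=vision.capture("top"); f=c["frame"]; M=masks(f)
Z=dict(green=18,blue=18,yellow=30,copper=10,brass=24,grey=10,white=18)
for k,m in M.items():
    m=cv2.morphologyEx(m,cv2.MORPH_CLOSE,np.ones((3,3))) if k!="white" else m
    for b in blobs(m,8):
        if b[:,1].min()<90: continue
        if b[:,1].max()>410: continue
        print(k,b.mean(0).round(),len(b),rect(plane(c,b,Z[k])))
E
```

```text
green [418. 313.] 131 ((313.0, -138.4), (105.9, 56.5), 25.1)
green [177. 276.] 76 ((393.2, 384.9), (43.8, 28.8), 34.1)
green [178. 274.] 217 ((393.9, 383.4), (106.5, 57.0), 30.8)
green [313. 165.] 34 ((636.3, 88.8), (24.7, 14.9), -63.0)
green [318. 169.] 175 ((619.8, 86.5), (93.2, 55.1), 0.2)
blue [398. 167.] 166 ((632.0, -97.8), (107.4, 57.7), -14.7)
copper [349. 251.] 93 ((446.3, 10.9), (62.7, 50.4), -19.3)
grey [409. 294.] 23 ((352.7, -120.6), (20.6, 9.5), -53.2)
grey [188. 291.] 24 ((356.3, 364.1), (22.4, 9.8), -56.0)
grey [258. 259.] 85 ((428.6, 210.6), (60.2, 48.1), 24.7)
grey [492. 234.] 81 ((484.9, -304.1), (101.0, 8.0), 57.8)
grey [197. 210.] 69 ((534.0, 344.4), (52.1, 49.9), 45.6)
grey [381. 184.] 15 ((595.7, -61.9), (9.8, 9.2), 71.6)
grey [397. 170.] 145 ((634.5, -99.6), (60.8, 47.3), -14.2)
grey [314. 153.] 26 ((663.8, 87.8), (22.2, 9.0), -89.8)
grey [461. 174.] 229 ((611.6, -241.0), (140.8, 84.7), -1.8)
grey [402. 147.] 21 ((677.7, -109.5), (20.3, 7.8), 71.5)
grey [238. 169.] 231 ((627.4, 258.6), (140.6, 84.8), -3.4)
grey [509. 118.] 40 ((743.2, -345.1), (28.0, 17.8), 27.5)
grey [348. 107.] 196 ((765.6, 21.3), (147.4, 31.7), -89.9)
grey [317.  94.] 28 ((796.1, 82.8), (15.9, 15.7), 0.2)
white [406. 296.] 11 ((348.9, -114.4), (8.7, 6.5), -0.3)
white [184. 293.] 10 ((353.3, 368.1), (8.7, 6.5), 1.0)
white [190. 290.] 11 ((360.4, 356.8), (9.2, 7.7), -44.5)
white [257. 259.] 84 ((428.6, 210.0), (59.3, 46.8), 24.7)
white [492. 234.] 81 ((484.6, -301.2), (100.2, 7.3), 57.6)
white [198. 210.] 65 ((533.7, 342.9), (50.1, 49.5), 45.6)
white [317. 153.] 11 ((661.5, 81.3), (9.0, 7.9), -26.1)
white [406. 148.] 10 ((674.8, -115.1), (8.8, 6.7), -89.8)
white [461. 176.] 245 ((610.9, -239.5), (138.0, 82.2), -1.8)
white [400. 146.] 10 ((678.1, -103.0), (8.9, 6.6), -0.3)
white [237. 172.] 263 ((625.9, 258.0), (139.4, 82.5), -3.4)
white [341. 103.] 166 ((771.3, 20.8), (147.5, 37.6), 78.9)
```

```bash
cat >> h.py <<'E'
def plan(x,y,z,yaw=None):
    s=r.sense(); R=s["ee_rot"]; d=R.T@(np.array([x,y,z])-s["tcp_pos"])/10
    cur=np.degrees(np.arctan2(R[1,1],R[0,1])); roll=0
    if yaw is not None: roll=-((yaw-cur+90)%180-90)
    print("t",s["t"],"tcp",s["tcp_pos"].round(1),"yaw",round(cur,1),"j6",s["joints"][5].round(1),"-> tx,ty,tz",d.round(2),"roll",round(roll,1),"rows",max(np.linalg.norm(d)/5,abs(roll)/8.59).round(1))
E
python3 -c "
from h import *
plan(617,87,200,90)"
```

```text
t 0.2 tcp [273.6 616.6 230.5] yaw 66.1 j6 -8.6 -> tx,ty,tz [-52.87 -34.47   3.08] roll -23.9 rows 12.6
```

Emit:
arm_command(
  increments=[
    {"tx": -52.9,"ty": -34.5,"tz": 3,"roll": -24,"gripper": -1},
    {"tx": -52.9,"ty": -34.5,"tz": 3,"roll": -24,"gripper": -1},
    {"tx": -52.9,"ty": -34.5,"tz": 3,"roll": -24,"gripper": -1},
    {"tx": -52.9,"ty": -34.5,"tz": 3,"roll": -24,"gripper": -1},
    {"tx": -52.9,"ty": -34.5,"tz": 3,"roll": -24,"gripper": -1},
    {"tx": -52.9,"ty": -34.5,"tz": 3,"roll": -24,"gripper": -1},
    {"tx": -52.9,"ty": -34.5,"tz": 3,"roll": -24,"gripper": -1},
    {"tx": -52.9,"ty": -34.5,"tz": 3,"roll": -24,"gripper": -1},
    {"tx": -52.9,"ty": -34.5,"tz": 3,"roll": -24,"gripper": -1},
    {"tx": -52.9,"ty": -34.5,"tz": 3,"roll": -24,"gripper": -1},
    {"tx": -52.9,"ty": -34.5,"tz": 3,"roll": -24,"gripper": -1},
    {"tx": -52.9,"ty": -34.5,"tz": 3,"roll": -24,"gripper": -1},
    {"tx": -52.9,"ty": -34.5,"tz": 3,"roll": -24,"gripper": -1},
    {"tx": -52.9,"ty": -34.5,"tz": 3,"roll": -24,"gripper": -1},
    {"tx": -52.9,"ty": -34.5,"tz": 3,"roll": -24,"gripper": -1},
    {"tx": -52.9,"ty": -34.5,"tz": 3,"roll": -24,"gripper": -1},
  ],
)

```text
t: 1.8
tcp_pos: [616.4, 87.6, 200.6]
ee_rot: [[-1.0, -0.002, -0.002], [-0.002, 1.0, -0.001], [0.002, -0.001, -1.0]]
contact_force: [-1.2, 0.2, -0.1]
width: 85.1
```

```bash
python3 - <<'E'
from h import *
c,p=wrist("w1"); plan(617,87,200,90)
M=masks(c["frame"])
m=cv2.morphologyEx(M["green"],cv2.MORPH_CLOSE,np.ones((25,25)))
for b in blobs(m,2000): print(b.min(0),b.max(0),rect(plane(c,b,18,p)))
m=cv2.morphologyEx(M["yellow"],cv2.MORPH_CLOSE,np.ones((3,3)))
for b in blobs(m,100): print("y",b.mean(0),rect(plane(c,b,18,p)))
E
```

```text
t 1.85 tcp [616.4  87.9 200.8] yaw 90.2 j6 -91.3 -> tx,ty,tz [-0.06 -0.09  0.08] roll 0.2 rows 0.0
[288 157] [359 277] ((620.4, 89.2), (109.5, 59.4), -3.1)
[565   0] [639  77] ((402.7, 400.8), (98.6, 83.0), 31.3)
```

View pics/w1.png

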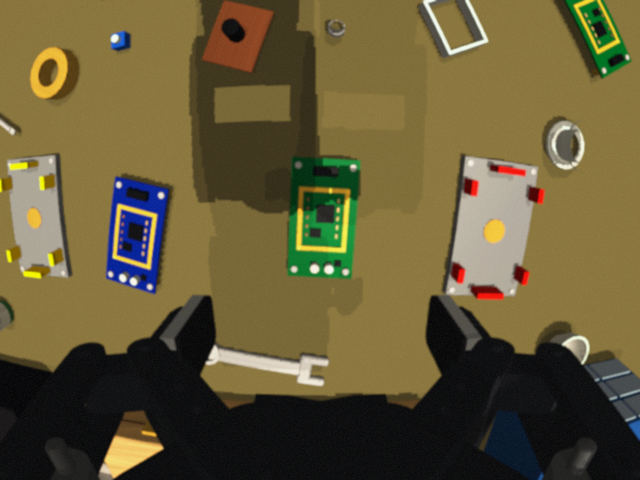

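The wrist view shows the target board at pixels (288–359, 157–277), with its gold rectangle at about (325,220).

```bash
python3 - <<'E'
from h import *
for n in("wrist","top"):
    if n=="wrist": c,p=wrist(); lo,hi=(270,150),(380,290)
    else: c=vision.capture("top");p=None; lo,hi=(295,140),(335,205)
    h=cv2.cvtColor(c["frame"],cv2.COLOR_RGB2HSV).astype(int)
    m=((h[...,0]>18)&(h[...,0]<38)&(h[...,1]>90)&(h[...,2]>140)).astype(np.uint8)*255
    k=np.zeros_like(m);k[lo[1]:hi[1],lo[0]:hi[0]]=1;m*=k
    b=np.argwhere(m)[:,::-1]
    print(n,len(b),rect(plane(c,b,18,p)))
E
```

```text
wrist 1828 ((635.8, 113.3), (104.1, 70.7), 58.9)
top 0 ((0.0, 0.0), (0.0, 0.0), 0.0)
```

```bash
python3 - <<'E'
from h import *
c,p=wrist(); f=c["frame"]
h=cv2.cvtColor(f,cv2.COLOR_RGB2HSV)
print(f[275,326-4],h[250,324],h[190,325]); 
m=((h[...,2]>150)&(h[...,1]>90)&(h[...,0]>18)&(h[...,0]<38)).astype(np.uint8)*255
for b in blobs(m,500):
    if 270<b[:,0].mean()<380: print(b.min(0),b.max(0),rect(plane(c,b,18,p)))
# green corners list
g=(h[...,0]>45)&(h[...,0]<80)&(h[...,1]>120)&(h[...,2]>30)
g=cv2.morphologyEx(g.astype(np.uint8)*255,cv2.MORPH_CLOSE,np.ones((9,9)))
for b in blobs(g,2000):
    print(rect(plane(c,b,18,p)), b.min(0),b.max(0))
    if 270<b[:,0].mean()<380:
        ap=cv2.approxPolyDP(b.reshape(-1,1,2),6,True)[:,0]; print(ap, plane(c,ap,18,p).round(1))
E
```

```text
[ 18 123  46] [ 25 185 223] [ 19 208 178]
[296 188] [349 251] ((621.1, 89.4), (58.5, 46.1), -3.2)
((620.3, 89.2), (110.8, 60.4), -3.1) [287 156] [359 278]
[[292 156]
 [287 273]
 [349 278]
 [359 160]] [[564.1  63.1  18. ]
 [672.1  56.8  18. ]
 [677.  115.   18. ]
 [567.3 121.6  18. ]]
((406.4, 389.7), (91.4, 65.8), 28.8) [564   0] [630  77]
```

```bash
python3 - <<'E'
from h import *
c,p=wrist()
for uv in [(210,297),(430,297),(190,297),(450,297),(165,348),(480,345)]:
    o,d=ray(c,[uv],(np.zeros(3),np.eye(3)))
    d=d[0]; k=(np.sign(d[1])*42.5-o[1])/d[1]; print(uv,(o+k*d).round(1))
plan(620.7,89.3,40,86.9)
E
```

```text
(210, 297) [  8.4 -42.5 -15.3]
(430, 297) [  8.4  42.5 -15.6]
(190, 297) [ 17.7 -42.5 -36.3]
(450, 297) [ 17.7  42.5 -36.6]
(165, 348) [ 13.1 -42.5 -61. ]
(480, 345) [ 15.7  42.5 -63.8]
t 2.05 tcp [616.7  87.7 201.1] yaw 90.2 j6 -91.3 -> tx,ty,tz [-0.41  0.18 16.11] roll 3.3 rows 3.2
```

Emit:
arm_command(
  increments=[
    {"tx": -0.4,"ty": 0.2,"tz": 5,"roll": 3.3,"gripper": -1},
    {"tx": -0.4,"ty": 0.2,"tz": 10,"roll": 3.3,"gripper": -1},
    {"tx": -0.4,"ty": 0.2,"tz": 14,"roll": 3.3,"gripper": -1},
    {"tx": -0.4,"ty": 0.2,"tz": 16.1,"roll": 3.3,"gripper": -1},
    {"tx": -0.4,"ty": 0.2,"tz": 16.1,"roll": 3.3,"gripper": -1},
    {"tx": -0.4,"ty": 0.2,"tz": 16.1,"roll": 3.3,"gripper": -1},
  ],
)

```text
t: 2.65
tcp_pos: [620.9, 89.9, 40.6]
ee_rot: [[-0.999, 0.054, -0.0], [0.054, 0.999, -0.001], [-0.0, -0.001, -1.0]]
contact_force: [0.3, -0.2, 0.5]
width: 85.5
```

```bash
python3 - <<'E'
from h import *
c,p=wrist("w2"); plan(620.7,89.3,0,86.9)
h=cv2.cvtColor(c["frame"],cv2.COLOR_RGB2HSV)
m=((h[...,2]>150)&(h[...,1]>90)&(h[...,0]>18)&(h[...,0]<38)).astype(np.uint8)*255
for b in blobs(m,1500): print(b.min(0),b.max(0),rect(plane(c,b,18,p)))
E
```

```text
t 2.7 tcp [622.   89.8  42. ] yaw 86.9 j6 -87.8 -> tx,ty,tz [ 0.13 -0.05  4.2 ] roll -0.0 rows 0.8
[480 412] [541 479] ((773.4, 222.3), (114.8, 32.3), 30.1)
[ 99 412] [156 479] ((756.5, -60.4), (115.1, 26.8), -36.3)
[595 340] [639 410] ((714.3, 312.4), (74.8, 44.0), 46.1)
[  0 308] [ 45 440] ((723.1, -158.6), (175.8, 48.7), -33.7)
[  2 261] [ 58 356] ((636.4, -98.3), (58.7, 45.5), -14.8)
[271 222] [367 334] ((620.8, 89.5), (58.4, 46.1), -3.1)
[163 112] [248 148] ((545.8, 41.5), (41.3, 13.2), 89.2)
[0 0] [639 407] ((576.7, 91.4), (390.7, 251.3), 87.3)
```

View pics/w2.png

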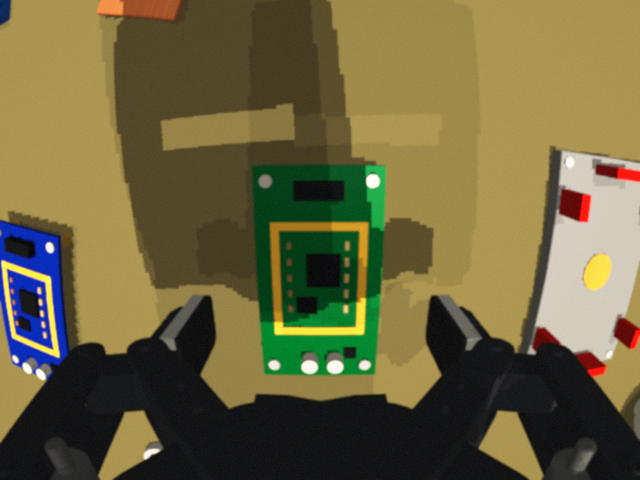

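The close view agrees: the gold rectangle spans pixels (271–367, 222–334), centred at (620.8, 89.5), with the board between the fingers.

Emit:
arm_command(
  increments=[
    {"tx": 0.1,"tz": 2,"gripper": -1},
    {"tx": 0.1,"tz": 4.1,"gripper": -1},
    {"tx": 0.1,"tz": 4.1,"gripper": -1},
    {"tx": 0.1,"tz": 4.1,"gripper": 1},
    {"tx": 0.1,"tz": 4.1,"gripper": 1},
    {"tx": 0.1,"tz": 4.1,"gripper": 1},
    {"tx": 0.1,"tz": 4.1,"gripper": 1},
    {"tx": 0.1,"tz": 4.1,"gripper": 1},
    {"tx": 0.1,"tz": 4.1,"gripper": 1},
    {"tx": 0.1,"tz": 4.1,"gripper": 1},
  ],
  squeeze=40,
)

```text
validation failed for argument at $.in...
```

```bash
python3 - <<'E'
from h import *
c,p=wrist("w3"); plan(620.7,89.3,120,86.9); print(r.sense()["contact_force"])
E
```

```text
t 2.75 tcp [622.4  89.7  42.6] yaw 86.9 j6 -87.8 -> tx,ty,tz [ 0.14 -0.06 -7.74] roll -0.0 rows 1.5
[-0.16002572  0.3552623   0.57379841]
```

View pics/w3.png

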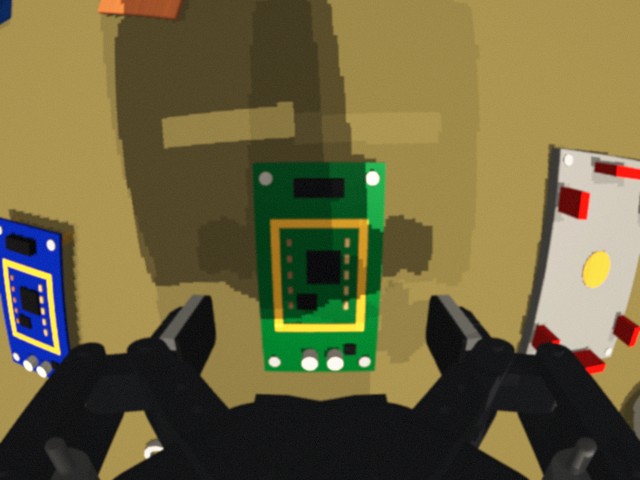

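The call was refused because every row needs all the keys, so nothing moved.

Emit:
arm_command(
  increments=[
    {"tx": 0.1,"ty": 0,"tz": 2,"roll": 0,"gripper": -1},
    {"tx": 0.1,"ty": 0,"tz": 4.2,"roll": 0,"gripper": -1},
    {"tx": 0.1,"ty": 0,"tz": 4.2,"roll": 0,"gripper": -1},
    {"tx": 0.1,"ty": 0,"tz": 4.2,"roll": 0,"gripper": 1},
    {"tx": 0.1,"ty": 0,"tz": 4.2,"roll": 0,"gripper": 1},
    {"tx": 0.1,"ty": 0,"tz": 4.2,"roll": 0,"gripper": 1},
    {"tx": 0.1,"ty": 0,"tz": 4.2,"roll": 0,"gripper": 1},
    {"tx": 0.1,"ty": 0,"tz": 4.2,"roll": 0,"gripper": 1},
    {"tx": 0.1,"ty": 0,"tz": 4.2,"roll": 0,"gripper": 1},
    {"tx": 0.1,"ty": 0,"tz": 4.2,"roll": 0,"gripper": 1},
  ],
  squeeze=40,
)

```text
t: 3.75
tcp_pos: [623.4, 89.8, 3.3]
ee_rot: [[-0.998, 0.054, 0.008], [0.054, 0.999, -0.001], [-0.008, -0.001, -1.0]]
contact_force: [-1.0, -0.5, 5.8]
width: 58.4
```

```bash
python3 - <<'E'
from h import *
c,p=wrist("w4"); plan(620.7,89.3,120,86.9); s=r.sense();print(s["contact_force"],s["width"])
E
```

```text
t 3.8 tcp [623.4  89.8   3.3] yaw 86.9 j6 -87.8 -> tx,ty,tz [  0.18  -0.07 -11.67] roll -0.0 rows 2.3
[-0.51751374  0.70520475  5.91787183] 58.1897929913416
```

View pics/w4.png

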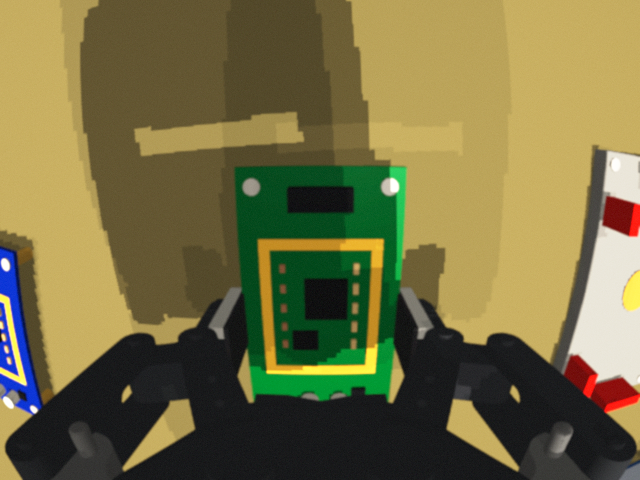

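Emit:
arm_command(
  increments=[
    {"tx": 0.1,"ty": 0,"tz": -2,"roll": 0,"gripper": 1},
    {"tx": 0.1,"ty": 0,"tz": -4,"roll": 0,"gripper": 1},
    {"tx": 0.1,"ty": 0,"tz": -4,"roll": 0,"gripper": 1},
    {"tx": 0.1,"ty": 0,"tz": -4,"roll": 0,"gripper": 1},
  ],
)

```text
t: 4.2
tcp_pos: [622.4, 89.9, 43.7]
ee_rot: [[-0.998, 0.054, 0.009], [0.054, 0.999, -0.001], [-0.009, -0.001, -1.0]]
contact_force: [0.2, 0.0, -0.3]
width: 58.3
```

```bash
python3 - <<'E'
from h import *
c,p=wrist("w5"); plan(611,-241,150,88.2); s=r.sense();print(s["contact_force"],s["width"])
h=cv2.cvtColor(c["frame"],cv2.COLOR_RGB2HSV)
m=((h[...,2]>150)&(h[...,1]>90)&(h[...,0]>18)&(h[...,0]<38)).astype(np.uint8)*255
for b in blobs(m,1500):
    for z in (18,58,48): print(b.min(0),b.max(0),rect(plane(c,b,z,p)))
E
```

```text
t 4.25 tcp [621.6  89.9  42.6] yaw 86.9 j6 -87.8 -> tx,ty,tz [ -0.82 -33.11 -10.7 ] roll -1.3 rows 7.0
[-0.26597822  0.7345075  -0.59569172] 58.19380608021224
[447 400] [517 469] ((757.6, 195.9), (114.5, 22.5), 34.1)
[447 400] [517 469] ((709.3, 171.6), (87.2, 17.1), 34.1)
[447 400] [517 469] ((721.4, 177.7), (94.0, 18.5), 34.1)
[553 328] [639 421] ((713.2, 306.3), (131.7, 61.9), 50.1)
[553 328] [639 421] ((675.5, 255.7), (100.3, 47.2), 50.1)
[553 328] [639 421] ((684.9, 268.4), (108.2, 50.9), 50.1)
[  0 289] [ 66 479] ((753.1, -171.5), (261.4, 69.7), -34.0)
[  0 289] [ 66 479] ((705.8, -108.2), (199.1, 53.1), -34.0)
[  0 289] [ 66 479] ((717.6, -124.1), (214.7, 57.2), -34.0)
[  4 257] [ 60 351] ((636.3, -98.2), (58.6, 45.6), -14.6)
[  4 257] [ 60 351] ((616.9, -52.4), (44.6, 34.7), -14.6)
[  4 257] [ 60 351] ((621.7, -63.9), (48.1, 37.4), -14.6)
[259 239] [383 374] ((640.9, 89.1), (77.5, 60.4), -3.1)
[259 239] [383 374] ((620.4, 90.3), (59.0, 46.0), -3.1)
[259 239] [383 374] ((625.5, 90.0), (63.6, 49.6), -3.1)
[160  98] [293 141] ((544.0, 50.5), (63.2, 14.8), -89.8)
[160  98] [293 141] ((546.5, 60.8), (48.1, 11.3), -89.8)
[160  98] [293 141] ((545.9, 58.2), (51.9, 12.1), -89.8)
[328   0] [639 343] ((570.0, 209.9), (199.6, 190.0), -81.3)
[328   0] [639 343] ((566.3, 182.3), (152.1, 144.7), -81.3)
[328   0] [639 343] ((567.2, 189.2), (163.9, 156.0), -81.3)
[0 0] [233 366] ((552.8, -46.0), (230.6, 128.9), 18.8)
[0 0] [233 366] ((553.2, -12.7), (175.6, 98.2), 18.8)
[0 0] [233 366] ((553.1, -21.0), (189.4, 105.9), 18.8)
```

View pics/w5.png

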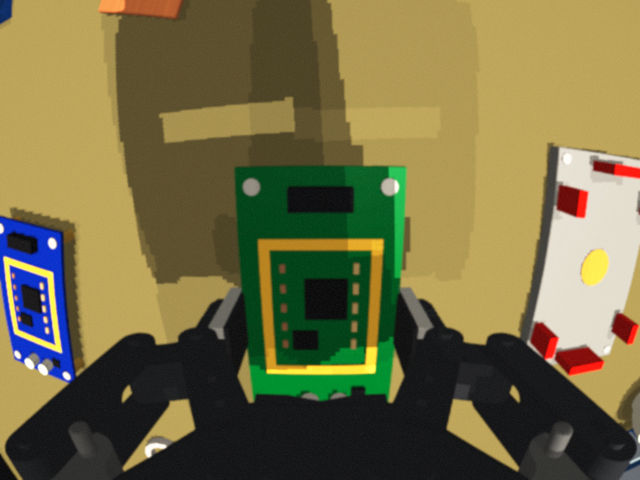

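The board is held: width is 58 and its gold rectangle fits at z 58. I'll lift it, carry it towards the nest and stop to the side to measure the nest.

Emit:
arm_command(
  increments=[
    {"tx": 0,"ty": 0,"tz": -4,"roll": 0,"gripper": 1},
    {"tx": -0.2,"ty": -4,"tz": -8,"roll": -1,"gripper": 1},
    {"tx": -0.4,"ty": -8,"tz": -12,"roll": -1,"gripper": 1},
    {"tx": -0.6,"ty": -12,"tz": -15,"roll": -1,"gripper": 1},
    {"tx": -0.8,"ty": -16,"tz": -15,"roll": -1,"gripper": 1},
    {"tx": -0.8,"ty": -20,"tz": -15,"roll": -1,"gripper": 1},
    {"tx": -0.8,"ty": -23,"tz": -15,"roll": -1,"gripper": 1},
    {"tx": -0.8,"ty": -23,"tz": -15,"roll": -1,"gripper": 1},
    {"tx": -0.8,"ty": -23,"tz": -15,"roll": -1,"gripper": 1},
    {"tx": -0.8,"ty": -23,"tz": -15,"roll": -1,"gripper": 1},
  ],
)

```text
t: 5.25
tcp_pos: [615.6, -138.9, 191.6]
ee_rot: [[-0.999, 0.036, 0.005], [0.036, 0.999, -0.0], [-0.005, 0.0, -1.0]]
contact_force: [-0.3, 0.6, -0.8]
width: 58.2
```

```bash
python3 - <<'E'
from h import *
c,p=wrist("w6"); plan(611,-241,150,88.2); s=r.sense();print(s["contact_force"],s["width"])
M=masks(c["frame"])
for b in blobs(cv2.morphologyEx(M["grey"],cv2.MORPH_CLOSE,np.ones((9,9))),1500): print(b.min(0),b.max(0),rect(plane(c,b,10,p)))
for b in blobs(M["yellow"],20): print("y",b.min(0),b.max(0),rect(plane(c,b,30,p)))
E
```

```text
t 5.3 tcp [ 615.8 -138.7  191.9] yaw 88.0 j6 -109.9 -> tx,ty,tz [  0.14 -10.24   4.19] roll -0.2 rows 2.2
[ 0.04279429  0.14964816 -0.65988639] 58.448558869026314
[174 141] [259 292] ((616.1, -228.5), (145.1, 75.2), 2.4)
y [193 286] [224 293] ((677.4, -244.0), (30.7, 7.0), 89.3)
y [165 261] [172 275] ((655.8, -280.2), (13.8, 7.2), -1.7)
y [156 169] [164 185] ((571.9, -277.0), (14.2, 7.1), -0.9)
y [183 150] [213 155] ((553.6, -239.4), (27.2, 3.9), 87.4)
```

View pics/w6.png

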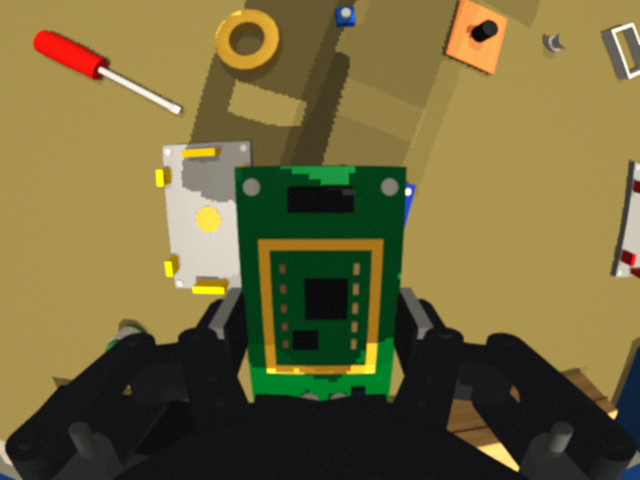

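```bash
python3 - <<'E'
from h import *
c,p=wrist(); 
h=cv2.cvtColor(c["frame"],cv2.COLOR_RGB2HSV)
print(h[219,208])
m=((h[...,2]>150)&(h[...,1]>90)&(h[...,0]>12)&(h[...,0]<38)).astype(np.uint8)*255
for b in blobs(m,200):
    if 185<b[:,0].mean()<235 and 195<b[:,1].mean()<240: P=plane(c,b,10,p); print("disc",P.mean(0),rect(P))
cor=[(165,146),(177,288),(249,142)]
print(plane(c,cor,10,p))
t=vision.capture("top"); h=cv2.cvtColor(t["frame"],cv2.COLOR_RGB2HSV)
m=((h[...,2]>120)&(h[...,1]>90)&(h[...,0]>12)&(h[...,0]<38)).astype(np.uint8)*255
for b in blobs(m,10):
    if 440<b[:,0].mean()<490 and 140<b[:,1].mean()<212: print(b.mean(0),rect(plane(t,b,10)),rect(plane(t,b,30)))
E
```

```text
[ 26 174 253]
disc [ 615.59149169 -242.27205002   10.        ] ((615.6, -242.3), (23.7, 23.1), 41.6)
[[ 545.52186338 -278.23716456   10.        ]
 [ 684.64480114 -284.2892725    10.        ]
 [ 548.95537571 -198.36771323   10.        ]]
```

```bash
python3 - <<'E'
from h import *
c,p=wrist()
h=cv2.cvtColor(c["frame"],cv2.COLOR_RGB2HSV)
m=((h[...,2]>120)&(h[...,1]>90)&(h[...,0]>14)&(h[...,0]<38)).astype(np.uint8)*255
print(p[0])
for b in blobs(m,1500):
  if abs(b[:,0].mean()-320)<30:
   for dz in (14.5,15.5,16.5): print(b.min(0),b.max(0),rect(plane(c,b,p[0][2]+dz,p)))
plan(615.5,-242.2,60,87.8)
E
```

```text
[ 616.03596112 -138.61818448  192.43413231]
[258 239] [382 374] ((613.9, -138.2), (58.8, 45.9), -2.1)
[258 239] [382 374] ((613.4, -138.2), (58.4, 45.6), -2.1)
[258 239] [382 374] ((612.9, -138.2), (57.9, 45.2), -2.1)
t 5.45 tcp [ 616.1 -138.8  192.6] yaw 88.0 j6 -109.9 -> tx,ty,tz [ -0.22 -10.33  13.27] roll 0.2 rows 3.4
```

Emit:
arm_command(
  increments=[
    {"tx": -0.2,"ty": -4,"tz": 2,"roll": 0,"gripper": 1},
    {"tx": -0.45,"ty": -8,"tz": 4,"roll": 0,"gripper": 1},
    {"tx": -0.45,"ty": -10.4,"tz": 8,"roll": 0,"gripper": 1},
    {"tx": -0.45,"ty": -10.4,"tz": 12,"roll": 0,"gripper": 1},
    {"tx": -0.45,"ty": -10.4,"tz": 14.3,"roll": 0,"gripper": 1},
    {"tx": -0.45,"ty": -10.4,"tz": 14.3,"roll": 0,"gripper": 1},
    {"tx": -0.45,"ty": -10.4,"tz": 14.3,"roll": 0,"gripper": 1},
  ],
)

```text
t: 6.15
tcp_pos: [618.3, -242.5, 50.1]
ee_rot: [[-0.999, 0.034, 0.007], [0.034, 0.999, -0.001], [-0.007, -0.001, -1.0]]
contact_force: [0.9, -1.0, -0.0]
width: 58.4
```

```bash
python3 - <<'E'
from h import *
c,p=wrist("w7"); plan(617.8,-242.6,14,88); s=r.sense();print(s["contact_force"],s["width"])
M=masks(c["frame"])
h=cv2.cvtColor(c["frame"],cv2.COLOR_RGB2HSV)
m=((h[...,2]>120)&(h[...,1]>90)&(h[...,0]>14)&(h[...,0]<38)).astype(np.uint8)*255
for b in blobs(m,20):
   print(b.min(0),b.max(0),rect(plane(c,b,30,p)), rect(plane(c,b,p[0][2]+15.5,p)))
sc=vision.capture("scene")["frame"]; cv2.imwrite("pics/s7.png",cv2.resize(sc[180:330,50:260,::-1],None,fx=3,fy=3))
E
```

```text
t 6.2 tcp [ 619.2 -243.1   51.7] yaw 88.0 j6 -118.3 -> tx,ty,tz [0.18 0.05 3.77] roll 0.0 rows 0.8
[0.5986037  0.70014489 0.05671332] 57.99495117312002
[629 439] [639 467] ((827.3, 59.2), (54.3, 13.7), 32.4) ((766.8, -6.3), (42.4, 10.7), 32.4)
[123 436] [146 470] ((753.1, -379.4), (57.5, 6.4), -40.0) ((708.8, -348.8), (44.9, 5.0), -40.0)
[618 421] [639 434] ((775.9, 21.3), (49.9, 10.1), 58.1) ((726.6, -35.9), (39.0, 7.9), 58.1)
[169 400] [191 418] ((699.2, -330.3), (15.0, 14.1), -4.3) ((666.7, -310.5), (11.7, 11.0), -4.3)
[447 399] [518 470] ((744.5, -137.5), (112.3, 22.5), 35.2) ((702.1, -159.9), (87.7, 17.5), 35.2)
[510 386] [519 401] ((700.4, -123.8), (15.7, 4.4), 44.1) ((667.6, -149.2), (12.2, 3.4), 44.1)
[122 386] [131 401] ((692.3, -366.4), (16.6, 4.5), -43.8) ((661.3, -338.7), (13.0, 3.5), -43.8)
[388 349] [403 402] ((675.5, -202.8), (36.8, 7.1), -1.0) ((648.2, -210.9), (28.7, 5.5), -1.0)
[238 348] [253 401] ((671.9, -285.6), (36.7, 7.2), -3.2) ((645.4, -275.6), (28.7, 5.6), -3.2)
[258 239] [383 374] ((633.8, -242.8), (74.8, 58.4), -2.0) ((615.7, -242.1), (58.4, 45.6), -2.0)
[518 237] [602 335] ((630.7, -107.0), (54.5, 42.6), -14.6) ((613.2, -136.1), (42.6, 33.2), -14.6)
[229 173] [236 208] ((572.5, -280.1), (15.9, 3.0), -1.8) ((567.8, -271.3), (12.4, 2.3), -1.8)
[285 136] [356 152] ((553.7, -239.9), (30.9, 7.0), 86.4) ((553.1, -239.9), (24.1, 5.5), 86.4)
[211  88] [289 128] ((539.7, -270.9), (36.4, 13.8), 61.7) ((542.1, -264.1), (28.4, 10.7), 61.7)
[397   0] [639 408] ((620.4, -107.3), (296.3, 188.3), 12.6) ((605.2, -136.4), (231.4, 147.1), 12.6)
[400   0] [431   2] ((487.5, -195.0), (14.6, 1.1), -85.5) ((501.4, -204.9), (11.4, 0.8), -85.5)
[150   0] [208  20] ((484.8, -303.7), (30.5, 10.3), 78.4) ((499.2, -289.7), (23.9, 8.0), 78.4)
[0 0] [240 479] ((692.7, -426.5), (474.1, 205.7), -24.0) ((661.7, -385.6), (370.3, 160.6), -24.0)
```

View pics/w7.png

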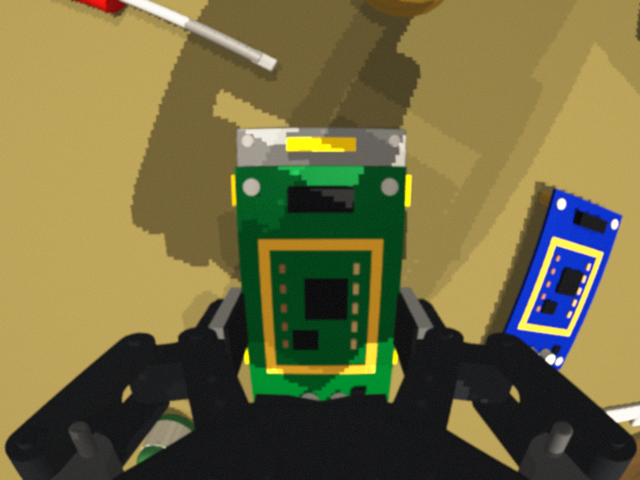

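View pics/s7.png

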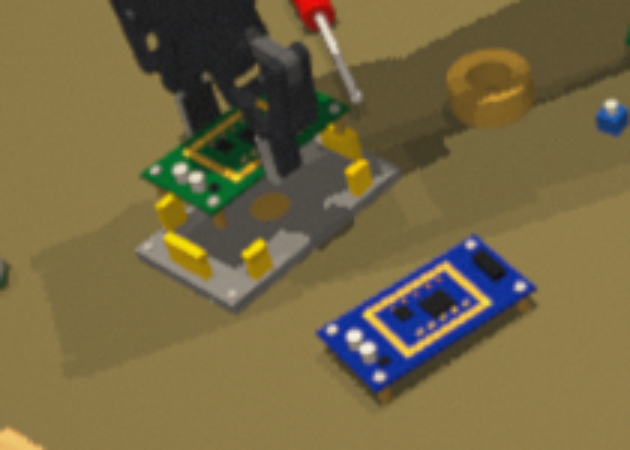

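The board is centred over the nest at (615.7, −242.1), with the blocks showing symmetrically at (235,190) and (408,190). I'll lower it.

Emit:
arm_command(
  increments=[
    {"tx": 0,"ty": 0,"tz": 1,"roll": 0,"gripper": 1},
    {"tx": 0,"ty": 0,"tz": 2,"roll": 0,"gripper": 1},
    {"tx": 0,"ty": 0,"tz": 3,"roll": 0,"gripper": 1},
    {"tx": 0,"ty": 0,"tz": 3.5,"roll": 0,"gripper": 1},
    {"tx": 0,"ty": 0,"tz": 3.8,"roll": 0,"gripper": 1},
    {"tx": 0,"ty": 0,"tz": 3.8,"roll": 0,"gripper": 1},
    {"tx": 0,"ty": 0,"tz": 3.8,"roll": 0,"gripper": 1},
  ],
)

```text
t: 6.95
tcp_pos: [620.2, -243.7, 14.5]
ee_rot: [[-0.999, 0.035, 0.011], [0.035, 0.999, -0.004], [-0.011, -0.003, -1.0]]
contact_force: [0.7, 0.1, -0.0]
width: 58.1
```

```bash
python3 - <<'E'
from h import *
c,p=wrist("w8"); plan(617.8,-242.6,13,88); s=r.sense();print(s["contact_force"],s["width"])
sc=vision.capture("scene")["frame"]; cv2.imwrite("pics/s8.png",cv2.resize(sc[180:330,50:260,::-1],None,fx=3,fy=3))
E
```

```text
t 7.0 tcp [ 620.2 -243.7   14.6] yaw 88.0 j6 -118.3 -> tx,ty,tz [0.25 0.1  0.16] roll 0.0 rows 0.1
[-0.15820153 -0.00500179 -0.12953556] 58.359959998239205
```

View pics/s8.png

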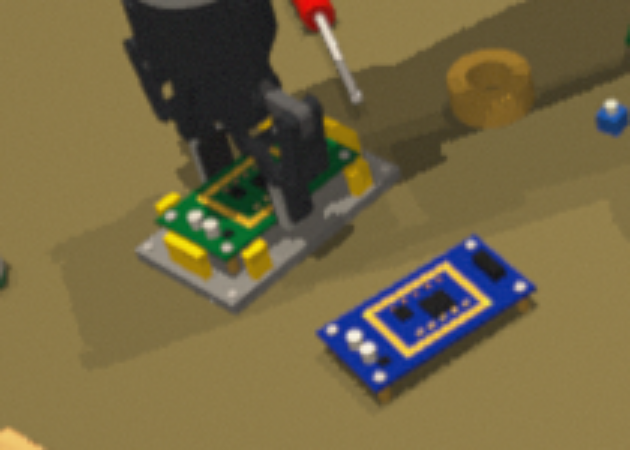

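Emit:
arm_command(
  increments=[
    {"tx": 0.1,"ty": 0,"tz": 0.2,"roll": 0,"gripper": 1},
    {"tx": 0.1,"ty": 0,"tz": 0.2,"roll": 0,"gripper": 1},
    {"tx": 0.1,"ty": 0,"tz": 0.2,"roll": 0,"gripper": -1},
    {"tx": 0.1,"ty": 0,"tz": 0.2,"roll": 0,"gripper": -1},
    {"tx": 0.1,"ty": 0,"tz": 0.2,"roll": 0,"gripper": -1},
    {"tx": 0.1,"ty": 0,"tz": 0.2,"roll": 0,"gripper": -1},
    {"tx": 0.1,"ty": 0,"tz": 0.2,"roll": 0,"gripper": -1},
    {"tx": 0.1,"ty": 0,"tz": -2,"roll": 0,"gripper": -1},
    {"tx": 0.1,"ty": 0,"tz": -6,"roll": 0,"gripper": -1},
    {"tx": 0.1,"ty": 0,"tz": -10,"roll": 0,"gripper": -1},
    {"tx": 0.1,"ty": 0,"tz": -14,"roll": 0,"gripper": -1},
    {"tx": 0.1,"ty": 0,"tz": -14,"roll": 0,"gripper": -1},
    {"tx": 0.1,"ty": 0,"tz": -14,"roll": 0,"gripper": -1},
  ],
)

```text
t: 8.35
tcp_pos: [618.4, -243.5, 156.4]
ee_rot: [[-0.999, 0.034, 0.014], [0.034, 0.999, -0.005], [-0.014, -0.005, -1.0]]
contact_force: [-0.4, 0.3, -0.4]
width: 85.5
```

```bash
cat >> h.py <<'E'
def gold(c,p,z,lo=500):
    h=cv2.cvtColor(c["frame"],cv2.COLOR_RGB2HSV)
    m=((h[...,2]>120)&(h[...,1]>90)&(h[...,0]>14)&(h[...,0]<38)).astype(np.uint8)*255
    for b in blobs(m,lo):
        q=rect(plane(c,b,z,p))
        if 50<q[1][0]<66 and 38<q[1][1]<52: print("gold",b.min(0),b.max(0),q)
E
python3 - <<'E'
from h import *
c,p=wrist("w9"); s=r.sense();print(s["contact_force"],s["width"])
gold(c,p,28); plan(428,212,200,114.7)
E
```

```text
[-0.49684854 -0.05957833 -0.25723164] 85.15098708025859
gold [462 202] [525 275] ((633.5, -102.5), (56.2, 43.9), -14.8)
gold [290 187] [351 262] ((617.5, -243.4), (58.2, 46.0), -2.3)
gold [342   0] [416  49] ((467.1, -195.1), (55.0, 39.8), -88.1)
t 8.4 tcp [ 617.4 -242.9  154.2] yaw 88.0 j6 -118.4 -> tx,ty,tz [20.44 44.8  -4.93] roll -26.7 rows 9.9
```

View pics/w9.png

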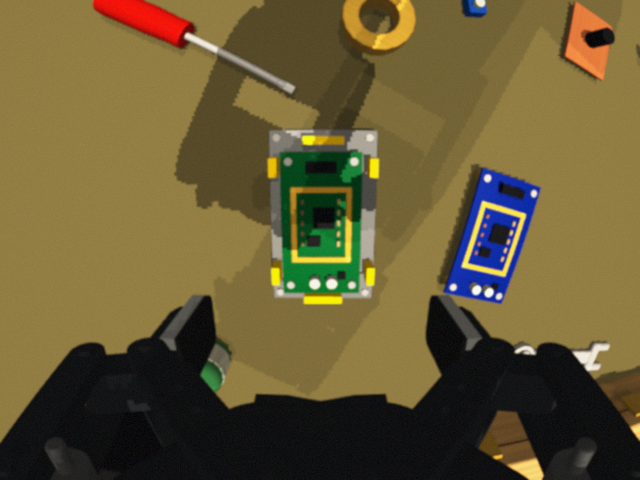

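The board is seated: green is between all six yellow blocks, with gold at pixels (290–351, 187–262). Next is the frame.

Emit:
arm_command(
  increments=[
    {"tx": 20.4,"ty": 44.8,"tz": -3,"roll": -26.7,"gripper": -1},
    {"tx": 20.4,"ty": 44.8,"tz": -3,"roll": -26.7,"gripper": -1},
    {"tx": 20.4,"ty": 44.8,"tz": -3,"roll": -26.7,"gripper": -1},
    {"tx": 20.4,"ty": 44.8,"tz": -3,"roll": -26.7,"gripper": -1},
    {"tx": 20.4,"ty": 44.8,"tz": -3,"roll": -26.7,"gripper": -1},
    {"tx": 20.4,"ty": 44.8,"tz": -3,"roll": -26.7,"gripper": -1},
    {"tx": 20.4,"ty": 44.8,"tz": -3,"roll": -26.7,"gripper": -1},
    {"tx": 20.4,"ty": 44.8,"tz": -3,"roll": -26.7,"gripper": -1},
    {"tx": 20.4,"ty": 44.8,"tz": -3,"roll": -26.7,"gripper": -1},
    {"tx": 20.4,"ty": 44.8,"tz": -3,"roll": -26.7,"gripper": -1},
    {"tx": 20.4,"ty": 44.8,"tz": -3,"roll": -26.7,"gripper": -1},
    {"tx": 20.4,"ty": 44.8,"tz": -3,"roll": -26.7,"gripper": -1},
    {"tx": 20.4,"ty": 44.8,"tz": -3,"roll": -26.7,"gripper": -1},
  ],
)

```text
t: 9.7
tcp_pos: [428.3, 211.1, 179.4]
ee_rot: [[-0.909, -0.418, 0.008], [-0.418, 0.909, -0.004], [-0.005, -0.007, -1.0]]
contact_force: [0.2, 0.2, -0.4]
width: 85.2
```

```bash
cat >> h.py <<'E'
def frm(c,p,z):
    h=cv2.cvtColor(c["frame"],cv2.COLOR_RGB2HSV)
    for b in blobs(((h[...,1]<50)&(h[...,2]>110)).astype(np.uint8)*255,150):
        q=rect(plane(c,b,z,p))
        if 45<q[1][0]<75 and 35<q[1][1]<60: print("frame",b.min(0),b.max(0),q)
E
python3 - <<'E'
from h import *
c,p=wrist("w10"); frm(c,p,18); plan(428,212,40,114.7)
E
```

```text
frame [372 343] [420 383] ((530.6, 339.2), (49.6, 47.9), 52.2)
frame [294 189] [347 255] ((432.0, 211.1), (57.2, 44.7), 24.4)
t 9.75 tcp [428.6 210.8 179.7] yaw 114.6 j6 -100.3 -> tx,ty,tz [ 0.09  0.23 13.96] roll -0.1 rows 2.8
```

View pics/w10.png

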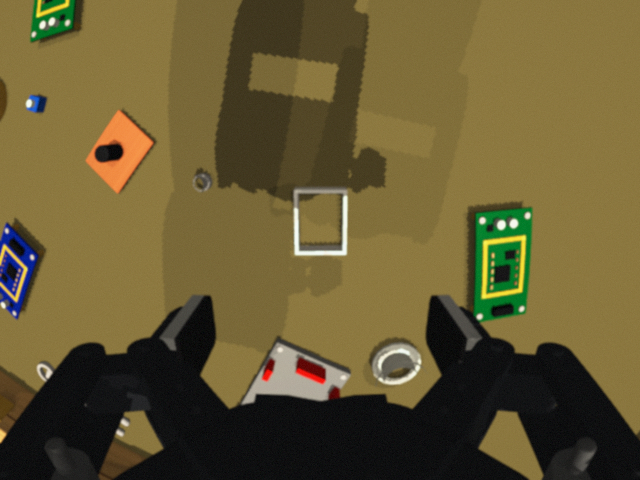

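```bash
python3 - <<'E'
from h import *
c,p=wrist()
for uv in [(242,290),(398,290),(225,290),(414,290)]:
    o,d=ray(c,[uv],(np.zeros(3),np.eye(3)))
    d=d[0]; k=(np.sign(d[1])*29.3-o[1])/d[1]; print(uv,(o+k*d).round(1))
E
```

```text
(242, 290) [ 12.5 -29.3 -17.5]
(398, 290) [ 11.3  29.3 -14.6]
(225, 290) [ 22.4 -29.3 -40.6]
(414, 290) [ 20.9  29.3 -37.3]
```

Emit:
arm_command(
  increments=[
    {"tx": -0.3,"ty": -0.1,"tz": 4,"roll": 0.1,"gripper": -1},
    {"tx": -0.3,"ty": -0.1,"tz": 8,"roll": 0.1,"gripper": -1},
    {"tx": -0.3,"ty": -0.1,"tz": 12,"roll": 0.1,"gripper": -1},
    {"tx": -0.3,"ty": -0.1,"tz": 14,"roll": 0.1,"gripper": -1},
    {"tx": -0.3,"ty": -0.1,"tz": 14,"roll": 0.1,"gripper": -1},
    {"tx": -0.3,"ty": -0.1,"tz": 14,"roll": 0.1,"gripper": -1},
  ],
)

```text
t: 10.4
tcp_pos: [433.9, 209.8, 40.2]
ee_rot: [[-0.911, -0.413, 0.009], [-0.413, 0.911, -0.004], [-0.006, -0.007, -1.0]]
contact_force: [0.6, 0.9, -0.6]
width: 85.7
```

```bash
python3 - <<'E'
from h import *
c,p=wrist("w11"); frm(c,p,18); plan(431.7,211,0,114.5)
E
```

```text
frame [277 215] [373 330] ((430.4, 210.4), (59.3, 44.1), 24.8)
t 10.45 tcp [434.7 210.2  41.2] yaw 114.4 j6 -100.2 -> tx,ty,tz [0.27 0.23 4.12] roll -0.1 rows 0.8
```

View pics/w11.png

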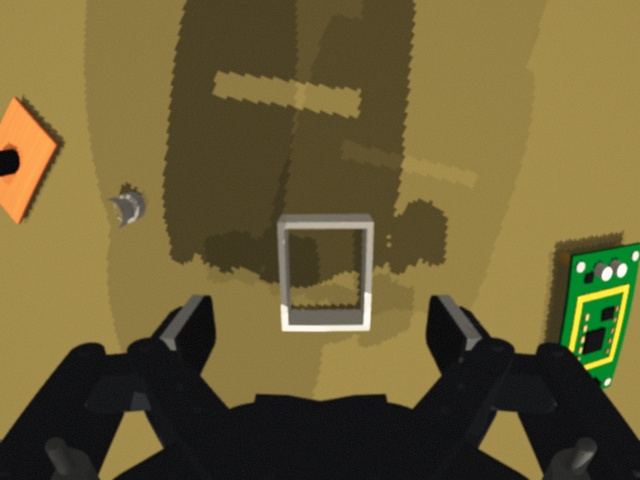

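The frame is between the fingers at pixels (277–373, 215–330). I'll descend and grip it.

Emit:
arm_command(
  increments=[
    {"tx": 0.3,"ty": 0.1,"tz": 2,"roll": 0,"gripper": -1},
    {"tx": 0.3,"ty": 0.1,"tz": 4.1,"roll": 0,"gripper": -1},
    {"tx": 0.3,"ty": 0.1,"tz": 4.1,"roll": 0,"gripper": -1},
    {"tx": 0.3,"ty": 0.1,"tz": 4.1,"roll": 0,"gripper": 1},
    {"tx": 0.3,"ty": 0.1,"tz": 4.1,"roll": 0,"gripper": 1},
    {"tx": 0.3,"ty": 0.1,"tz": 4.1,"roll": 0,"gripper": 1},
    {"tx": 0.3,"ty": 0.1,"tz": 4.1,"roll": 0,"gripper": 1},
    {"tx": 0.3,"ty": 0.1,"tz": 4.1,"roll": 0,"gripper": 1},
    {"tx": 0.3,"ty": 0.1,"tz": 4.1,"roll": 0,"gripper": 1},
    {"tx": 0.3,"ty": 0.1,"tz": 4.1,"roll": 0,"gripper": 1},
    {"tx": 0.3,"ty": 0.1,"tz": 4.1,"roll": 0,"gripper": 1},
    {"tx": 0.3,"ty": 0.1,"tz": 4.1,"roll": 0,"gripper": 1},
  ],
  squeeze=30,
)

```text
t: 11.65
tcp_pos: [433.4, 210.1, 1.9]
ee_rot: [[-0.91, -0.414, 0.014], [-0.414, 0.91, -0.003], [-0.011, -0.008, -1.0]]
contact_force: [-1.2, 0.7, 6.6]
width: 43.1
```

Emit:
arm_command(
  increments=[
    {"tx": 0,"ty": 0,"tz": -2,"roll": 0,"gripper": 1},
    {"tx": 0,"ty": 0,"tz": -6,"roll": 0,"gripper": 1},
    {"tx": 0,"ty": 0,"tz": -10,"roll": 0,"gripper": 1},
    {"tx": 0,"ty": 0,"tz": -14,"roll": 0,"gripper": 1},
    {"tx": 0,"ty": 0,"tz": -16,"roll": 0,"gripper": 1},
    {"tx": 0,"ty": 0,"tz": -16,"roll": 0,"gripper": 1},
    {"tx": 0,"ty": 0,"tz": -16,"roll": 0,"gripper": 1},
  ],
)

```text
t: 12.35
tcp_pos: [430.8, 210.4, 161.3]
ee_rot: [[-0.91, -0.414, 0.013], [-0.414, 0.91, -0.003], [-0.011, -0.008, -1.0]]
contact_force: [0.2, -0.0, -0.4]
width: 42.9
```

```bash
python3 - <<'E'
from h import *
c,p=wrist("w12"); plan(617,-150,170,87.7); print(p[0])
for z in (14,16,18): frm(c,p,p[0][2]+z)
E
```

```text
t 12.4 tcp [430.1 210.2 160.2] yaw 114.4 j6 -100.2 -> tx,ty,tz [ -2.12 -40.54  -0.65] roll 26.7 rows 8.1
[430.7851847  210.44807543 161.29822715]
frame [256 243] [381 400] ((435.8, 212.2), (73.9, 49.3), 18.9)
frame [256 243] [381 400] ((434.8, 211.7), (72.8, 48.6), 18.9)
frame [256 243] [381 400] ((433.7, 211.3), (71.6, 47.8), 18.9)
```

View pics/w12.png

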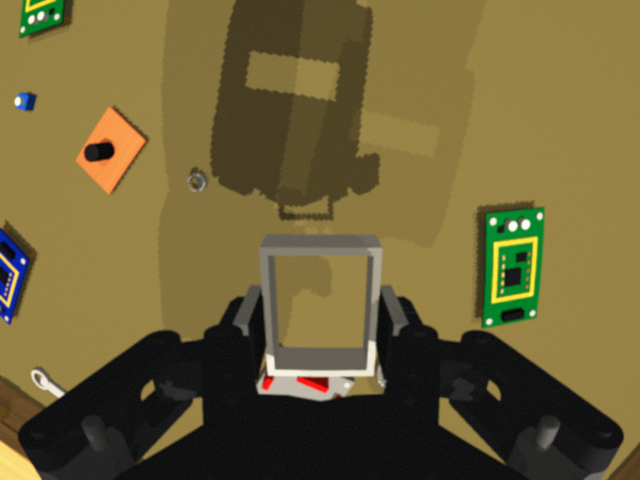

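```bash
python3 - <<'E'
import cv2
f=cv2.imread("pics/w12.png"); cv2.imwrite("pics/w12z.png",cv2.resize(f[225:385,245:400],None,fx=3.7,fy=3.7,interpolation=cv2.INTER_CUBIC))
E
```

```text
(no output)
```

View pics/w12z.png

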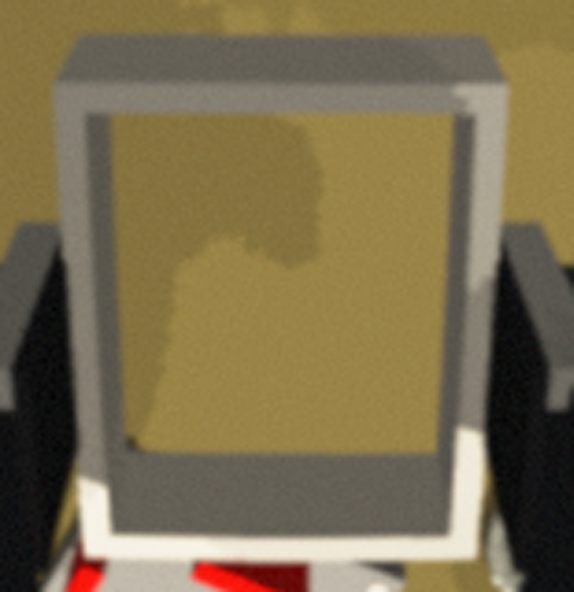

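The zoom shows the frame's top outer corners at (259,248), (382,248), (374,376) and (268,375.5).

```bash
python3 - <<'E'
from h import *
c,_=wrist()
cor=[(259.3,248),(382.3,248),(373.9,375.8),(268,375.5)]
for z in (-13,-15,-17,-19):
    P=plane(c,cor,z,(np.zeros(3),np.eye(3))); print(z,P.mean(0).round(1),np.linalg.norm(np.roll(P,-1,0)-P,axis=1).round(1), np.degrees(np.arctan2(*(P[3]-P[0])[[1,0]])).round(1),np.degrees(np.arctan2(*(P[2]-P[1])[[1,0]])).round(1))
    print(P.round(1).tolist())
E
```

```text
-13 [ -1.1   0.  -13. ] [45.3 57.2 45.3 57. ] 180.0 179.9
[[27.5, -22.6, -13.0], [27.5, 22.6, -13.0], [-29.7, 22.7, -13.0], [-29.5, -22.6, -13.0]]
-15 [ -0.   0. -15.] [44.6 56.3 44.6 56.2] 180.0 179.9
[[28.1, -22.3, -15.0], [28.1, 22.3, -15.0], [-28.3, 22.3, -15.0], [-28.0, -22.3, -15.0]]
-17 [  1.   0. -17.] [43.9 55.5 43.9 55.3] 180.0 179.9
[[28.7, -21.9, -17.0], [28.7, 21.9, -17.0], [-26.8, 22.0, -17.0], [-26.6, -21.9, -17.0]]
-19 [  2.1   0.  -19. ] [43.2 54.6 43.2 54.4] 180.0 179.9
[[29.3, -21.6, -19.0], [29.3, 21.6, -19.0], [-25.3, 21.6, -19.0], [-25.1, -21.6, -19.0]]
```

```bash
python3 - <<'E'
from h import *
plan(617,-125,175,87.7)
E
```

```text
t 12.45 tcp [429.8 210.2 159.6] yaw 114.4 j6 -100.2 -> tx,ty,tz [ -3.19 -38.27  -1.23] roll 26.7 rows 7.7
```

Emit:
arm_command(
  increments=[
    {"tx": -3.2,"ty": -38.3,"tz": -1.3,"roll": 26.7,"gripper": 1},
    {"tx": -3.2,"ty": -38.3,"tz": -1.3,"roll": 26.7,"gripper": 1},
    {"tx": -3.2,"ty": -38.3,"tz": -1.3,"roll": 26.7,"gripper": 1},
    {"tx": -3.2,"ty": -38.3,"tz": -1.3,"roll": 26.7,"gripper": 1},
    {"tx": -3.2,"ty": -38.3,"tz": -1.3,"roll": 26.7,"gripper": 1},
    {"tx": -3.2,"ty": -38.3,"tz": -1.3,"roll": 26.7,"gripper": 1},
    {"tx": -3.2,"ty": -38.3,"tz": -1.3,"roll": 26.7,"gripper": 1},
    {"tx": -3.2,"ty": -38.3,"tz": -1.3,"roll": 26.7,"gripper": 1},
    {"tx": -3.2,"ty": -38.3,"tz": -1.3,"roll": 26.7,"gripper": 1},
    {"tx": -3.2,"ty": -38.3,"tz": -1.3,"roll": 26.7,"gripper": 1},
    {"tx": -3.2,"ty": -38.3,"tz": -1.3,"roll": 26.7,"gripper": 1},
  ],
)

```text
t: 13.55
tcp_pos: [616.0, -124.0, 173.7]
ee_rot: [[-0.999, 0.039, 0.006], [0.039, 0.999, -0.002], [-0.006, -0.002, -1.0]]
contact_force: [-0.5, -0.3, -0.8]
width: 43.0
```

```bash
python3 - <<'E'
from h import *
c,p=wrist("w13"); gold(c,p,28,200); print(p[0],r.sense()["width"])
plan(617,-243,60,87.7)
E
```

```text
gold [151 195] [206 263] ((616.8, -243.9), (58.9, 46.6), -1.7)
[ 615.98627925 -124.02833718  173.74117534] 43.124765842612106
t 13.6 tcp [ 616.2 -123.8  174.3] yaw 87.8 j6 -108.4 -> tx,ty,tz [ -0.46 -11.88  11.46] roll 0.1 rows 3.3
```

View pics/w13.png

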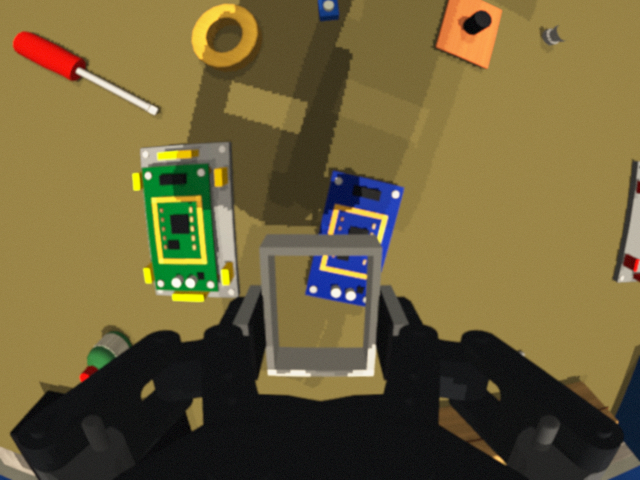

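Emit:
arm_command(
  increments=[
    {"tx": -0.25,"ty": -4,"tz": 2,"roll": 0,"gripper": 1},
    {"tx": -0.5,"ty": -8,"tz": 4,"roll": 0,"gripper": 1},
    {"tx": -0.5,"ty": -11.9,"tz": 7,"roll": 0,"gripper": 1},
    {"tx": -0.5,"ty": -11.9,"tz": 10,"roll": 0,"gripper": 1},
    {"tx": -0.5,"ty": -11.9,"tz": 11.4,"roll": 0,"gripper": 1},
    {"tx": -0.5,"ty": -11.9,"tz": 11.4,"roll": 0,"gripper": 1},
    {"tx": -0.5,"ty": -11.9,"tz": 11.4,"roll": 0,"gripper": 1},
    {"tx": -0.5,"ty": -11.9,"tz": 11.4,"roll": 0,"gripper": 1},
  ],
)

```text
t: 14.4
tcp_pos: [618.9, -242.7, 63.0]
ee_rot: [[-0.999, 0.037, 0.01], [0.037, 0.999, -0.004], [-0.011, -0.004, -1.0]]
contact_force: [-0.0, -0.2, -0.4]
width: 43.5
```

```bash
python3 - <<'E'
from h import *
c,p=wrist("w14"); print(p[0],p[1][:,2],r.sense()["width"])
plan(617.4,-243.4,30,88)
f=c["frame"][130:390,220:420,::-1]; cv2.imwrite("pics/w14z.png",cv2.resize(f,None,fx=2.3,fy=2.3,interpolation=cv2.INTER_CUBIC))
E
```

```text
[ 618.89948157 -242.72897154   62.9827237 ] [ 0.01048647 -0.00448179 -0.99993497] 43.351898071910675
t 14.45 tcp [ 618.9 -243.    63.1] yaw 87.9 j6 -118.1 -> tx,ty,tz [ 0.18 -0.04  3.3 ] roll -0.1 rows 0.7
```

View pics/w14z.png

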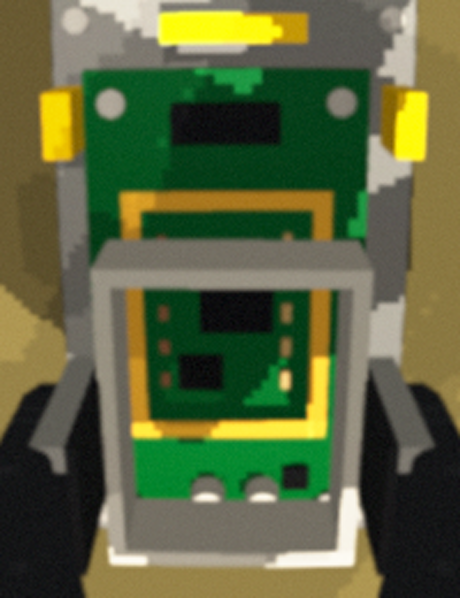

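Gold rectangle corners read (272,213.5), (365,213.5), (363,320) and (278,320). I'll compare them with the frame.

```bash
python3 - <<'E'
from h import *
c,p=wrist()
G=plane(c,[(272.2,213.5),(364.8,213.5),(362.6,320.4),(277.8,320.4)],28,p); print(rect(G),G.mean(0))
F=plane(c,[(259.3,248),(382.3,248),(373.9,375.8),(268,375.5)],p[0][2]+16,p); print(rect(F),F.mean(0))
d=G.mean(0)-F.mean(0); print((p[1].T@np.r_[d[:2],0]).round(1)); plan(617,-243,30)
E
```

```text
((617.8, -243.2), (59.1, 45.8), -1.6) [ 617.77027187 -243.3603881    28.        ]
((618.3, -242.4), (56.2, 44.3), -2.2) [ 618.27900468 -242.46329348   79.05416322]
[ 0.5 -0.9 -0. ]
t 14.5 tcp [ 618.7 -243.1   62.8] yaw 87.9 j6 -118.1 -> tx,ty,tz [0.21 0.01 3.28] roll 0 rows 0.7
```

Emit:
arm_command(
  increments=[
    {"tx": 0.1,"ty": -0.1,"tz": 1,"roll": 0,"gripper": 1},
    {"tx": 0.1,"ty": -0.1,"tz": 2,"roll": 0,"gripper": 1},
    {"tx": 0.1,"ty": -0.1,"tz": 2.7,"roll": 0,"gripper": 1},
    {"tx": 0.1,"ty": -0.1,"tz": 3.1,"roll": 0,"gripper": 1},
    {"tx": 0.1,"ty": -0.1,"tz": 3.3,"roll": 0,"gripper": 1},
    {"tx": 0.1,"ty": -0.1,"tz": 3.3,"roll": 0,"gripper": 1},
    {"tx": 0.1,"ty": -0.1,"tz": 3.3,"roll": 0,"gripper": 1},
  ],
)

```text
t: 15.2
tcp_pos: [617.9, -244.2, 30.0]
ee_rot: [[-0.999, 0.037, 0.01], [0.037, 0.999, -0.004], [-0.01, -0.004, -1.0]]
contact_force: [-2.2, 1.5, 2.8]
width: 43.2
```

```bash
python3 - <<'E'
from h import *
c,p=wrist("w15"); print(p[0],p[1][:,2],r.sense()["width"],r.sense()["contact_force"])
f=c["frame"][130:390,220:420,::-1]; cv2.imwrite("pics/w15z.png",cv2.resize(f,None,fx=2.3,fy=2.3,interpolation=cv2.INTER_CUBIC))
E
```

```text
[ 617.94403201 -244.16421435   30.04294254] [ 0.0097803  -0.00418197 -0.99994343] 43.313393683204275 [-2.28696767  1.53711382  3.28503317]
```

View pics/w15z.png

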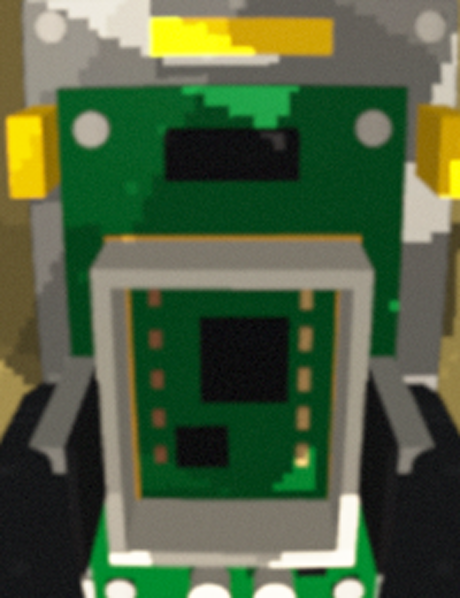

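It is in contact at 3 N, and the gold shows as an even thin rim round the frame. I'll release and lift.

Emit:
arm_command(
  increments=[
    {"tx": 0,"ty": 0,"tz": 0,"roll": 0,"gripper": -1},
    {"tx": 0,"ty": 0,"tz": 0,"roll": 0,"gripper": -1},
    {"tx": 0,"ty": 0,"tz": 0,"roll": 0,"gripper": -1},
    {"tx": 0,"ty": 0,"tz": 0,"roll": 0,"gripper": -1},
    {"tx": 0,"ty": 0,"tz": 0,"roll": 0,"gripper": -1},
    {"tx": 0,"ty": 0,"tz": 0,"roll": 0,"gripper": -1},
    {"tx": 0,"ty": 0,"tz": -2,"roll": 0,"gripper": -1},
    {"tx": 0,"ty": 0,"tz": -6,"roll": 0,"gripper": -1},
    {"tx": 0,"ty": 0,"tz": -10,"roll": 0,"gripper": -1},
    {"tx": 0,"ty": 0,"tz": -13,"roll": 0,"gripper": -1},
    {"tx": 0,"ty": 0,"tz": -13,"roll": 0,"gripper": -1},
    {"tx": 0,"ty": 0,"tz": -13,"roll": 0,"gripper": -1},
  ],
)

```text
t: 16.45
tcp_pos: [617.0, -243.8, 160.9]
ee_rot: [[-0.999, 0.037, 0.011], [0.037, 0.999, -0.005], [-0.012, -0.005, -1.0]]
contact_force: [0.1, 0.0, -0.7]
width: 85.8
```

```bash
python3 - <<'E'
from h import *
c,p=wrist("w16"); print(p[0]); frm(c,p,46); plan(450,12,190,70.7); plan(450,12,190,85)
E
```

```text
[ 616.97855026 -243.77570442  160.86368782]
frame [290 192] [351 268] ((616.4, -243.8), (56.5, 44.4), -2.1)
t 16.5 tcp [ 616.1 -243.3  159. ] yaw 87.9 j6 -118.2 -> tx,ty,tz [17.52 24.88 -3.33] roll 17.2 rows 6.1
t 16.5 tcp [ 616.1 -243.3  159. ] yaw 87.9 j6 -118.2 -> tx,ty,tz [17.52 24.88 -3.33] roll 2.9 rows 6.1
```

View pics/w16.png

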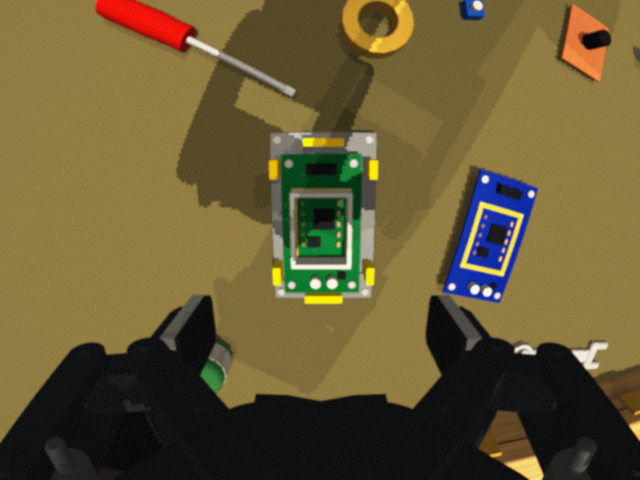

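The frame stands on the board at pixels (290–351, 192–268), centred at (616.4, −243.8) with yaw −2.1. Next is the lid.

Emit:
arm_command(
  increments=[
    {"tx": 17.5,"ty": 24.9,"tz": -2,"roll": 17.2,"gripper": -1},
    {"tx": 17.5,"ty": 24.9,"tz": -2,"roll": 17.2,"gripper": -1},
    {"tx": 17.5,"ty": 24.9,"tz": -2,"roll": 17.2,"gripper": -1},
    {"tx": 17.5,"ty": 24.9,"tz": -2,"roll": 17.2,"gripper": -1},
    {"tx": 17.5,"ty": 24.9,"tz": -2,"roll": 17.2,"gripper": -1},
    {"tx": 17.5,"ty": 24.9,"tz": -2,"roll": 17.2,"gripper": -1},
    {"tx": 17.5,"ty": 24.9,"tz": -2,"roll": 17.2,"gripper": -1},
    {"tx": 17.5,"ty": 24.9,"tz": -2,"roll": 17.2,"gripper": -1},
    {"tx": 17.5,"ty": 24.9,"tz": -2,"roll": 17.2,"gripper": -1},
    {"tx": 17.5,"ty": 24.9,"tz": -2,"roll": 17.2,"gripper": -1},
  ],
)

```text
t: 17.5
tcp_pos: [450.9, 11.1, 176.2]
ee_rot: [[-0.943, 0.333, 0.008], [0.332, 0.943, -0.004], [-0.008, -0.001, -1.0]]
contact_force: [-0.8, 0.4, 0.6]
width: 85.4
```

```bash
cat >> h.py <<'E'
def copper(c,p,z):
    h=cv2.cvtColor(c["frame"],cv2.COLOR_RGB2HSV)
    m=((h[...,0]>4)&(h[...,0]<16)&(h[...,1]>120)&(h[...,2]>90)).astype(np.uint8)*255
    m=cv2.morphologyEx(m,cv2.MORPH_CLOSE,np.ones((5,5)))
    for b in blobs(m,500): print("cu",b.min(0),b.max(0),rect(plane(c,b,z,p)))
E
python3 - <<'E'
from h import *
c,p=wrist("w17"); print(p[0]); copper(c,p,10); plan(450,12,60,70.7)
E
```

```text
[450.86871605  11.12740685 176.18442005]
cu [290 178] [350 250] ((449.0, 11.9), (62.8, 50.5), -19.5)
t 17.55 tcp [450.9  11.1 176.3] yaw 70.6 j6 -82.0 -> tx,ty,tz [ 0.21  0.06 11.63] roll -0.1 rows 2.3
```

View pics/w17.png

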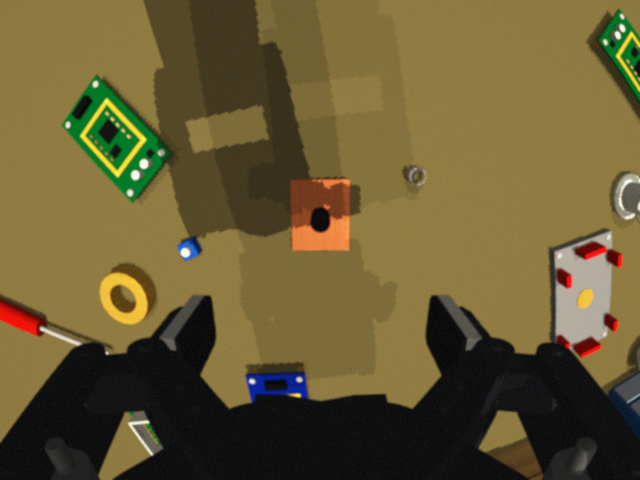

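Emit:
arm_command(
  increments=[
    {"tx": 0.2,"ty": 0,"tz": 4,"roll": 0,"gripper": -1},
    {"tx": 0.2,"ty": 0,"tz": 8,"roll": 0,"gripper": -1},
    {"tx": 0.2,"ty": 0,"tz": 11,"roll": 0,"gripper": -1},
    {"tx": 0.2,"ty": 0,"tz": 11.5,"roll": 0,"gripper": -1},
    {"tx": 0.2,"ty": 0,"tz": 11.5,"roll": 0,"gripper": -1},
    {"tx": 0.2,"ty": 0,"tz": 11.5,"roll": 0,"gripper": -1},
  ],
)

```text
t: 18.15
tcp_pos: [451.5, 10.7, 62.9]
ee_rot: [[-0.943, 0.333, 0.01], [0.333, 0.943, -0.004], [-0.011, -0.0, -1.0]]
contact_force: [-0.1, 0.4, 0.9]
width: 85.5
```

```bash
python3 - <<'E'
from h import *
c,p=wrist("w18"); print(p[0]); copper(c,p,10); plan(449,11.9,15,70.5)
E
```

```text
[451.52088705  10.72854644  62.86357072]
cu [273 200] [366 307] ((449.1, 11.8), (62.6, 50.5), -18.9)
t 18.2 tcp [451.8  10.8  63.3] yaw 70.5 j6 -81.9 -> tx,ty,tz [0.36 0.01 4.82] roll 0.0 rows 1.0
```

View pics/w18.png

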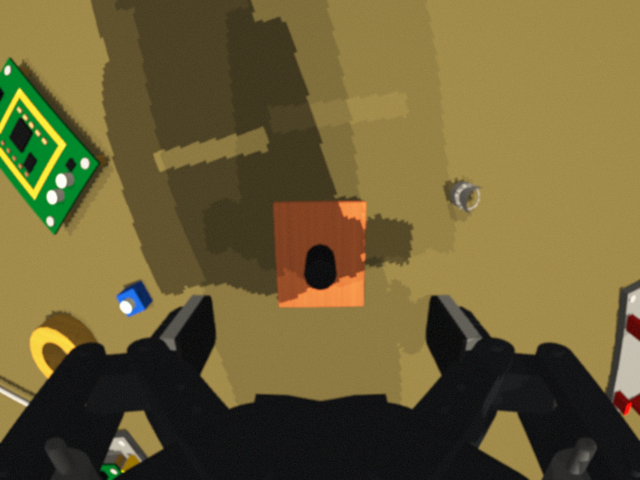

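The lid fills pixels (273–366, 200–307) and its knob is midway between the fingers. I'll descend and grip the knob.

Emit:
arm_command(
  increments=[
    {"tx": 0.3,"ty": 0,"tz": 2.5,"roll": 0,"gripper": -1},
    {"tx": 0.3,"ty": 0,"tz": 4.8,"roll": 0,"gripper": -1},
    {"tx": 0.3,"ty": 0,"tz": 4.8,"roll": 0,"gripper": -1},
    {"tx": 0.3,"ty": 0,"tz": 4.8,"roll": 0,"gripper": 1},
    {"tx": 0.3,"ty": 0,"tz": 4.8,"roll": 0,"gripper": 1},
    {"tx": 0.3,"ty": 0,"tz": 4.8,"roll": 0,"gripper": 1},
    {"tx": 0.3,"ty": 0,"tz": 4.8,"roll": 0,"gripper": 1},
    {"tx": 0.3,"ty": 0,"tz": 4.8,"roll": 0,"gripper": 1},
    {"tx": 0.3,"ty": 0,"tz": 4.8,"roll": 0,"gripper": 1},
    {"tx": 0.3,"ty": 0,"tz": 4.8,"roll": 0,"gripper": 1},
    {"tx": 0.3,"ty": 0,"tz": 4.8,"roll": 0,"gripper": 1},
    {"tx": 0.3,"ty": 0,"tz": 4.8,"roll": 0,"gripper": 1},
    {"tx": 0.3,"ty": 0,"tz": 4.8,"roll": 0,"gripper": 1},
    {"tx": 0.3,"ty": 0,"tz": 4.8,"roll": 0,"gripper": 1},
  ],
  squeeze=40,
)

```text
t: 19.6
tcp_pos: [450.0, 11.4, 15.9]
ee_rot: [[-0.943, 0.333, 0.012], [0.333, 0.943, -0.005], [-0.013, -0.0, -1.0]]
contact_force: [-0.3, -0.1, 5.5]
width: 14.5
```

```bash
python3 - <<'E'
from h import *
s=r.sense();print(s["width"],s["contact_force"],s["tcp_pos"])
c,p=wrist("w19"); copper(c,p,10)
E
```

```text
14.508212719899783 [-0.34778691 -0.08159187  5.49668317] [449.98378606  11.39989471  15.92729972]
cu [259 223] [379 304] ((436.8, 16.3), (50.3, 36.9), 71.1)
```

View pics/w19.png

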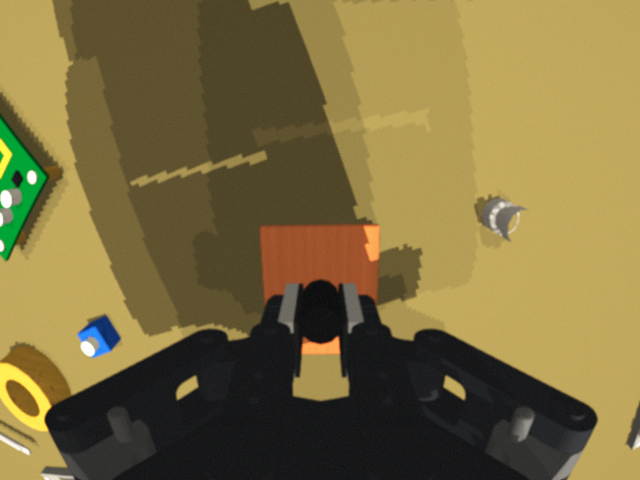

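The knob is gripped and the lid stays square to the tool. I'll lift and carry it over.

Emit:
arm_command(
  increments=[
    {"tx": 0,"ty": 0,"tz": -2,"roll": 0,"gripper": 1},
    {"tx": 0,"ty": 0,"tz": -6,"roll": 0,"gripper": 1},
    {"tx": 0,"ty": 0,"tz": -10,"roll": 0,"gripper": 1},
    {"tx": 0,"ty": 0,"tz": -14,"roll": 0,"gripper": 1},
    {"tx": 0,"ty": 0,"tz": -16,"roll": 0,"gripper": 1},
    {"tx": 0,"ty": 0,"tz": -16,"roll": 0,"gripper": 1},
    {"tx": 0,"ty": 0,"tz": -16,"roll": 0,"gripper": 1},
  ],
)

```text
t: 20.35
tcp_pos: [447.4, 12.3, 174.8]
ee_rot: [[-0.943, 0.333, 0.011], [0.333, 0.943, -0.004], [-0.012, -0.0, -1.0]]
contact_force: [-0.3, -0.1, -2.1]
width: 14.4
```

```bash
python3 - <<'E'
from h import *
c,p=wrist("w20"); print(p[0],r.sense()["width"]);copper(c,p,p[0][2]-5); plan(617,-115,175,87.9)
f=c["frame"][200:380,220:420,::-1]; cv2.imwrite("pics/w20z.png",cv2.resize(f,None,fx=3,fy=3,interpolation=cv2.INTER_CUBIC))
E
```

```text
[447.40945098  12.29113685 174.79363317] 14.532376763799167
cu [259 224] [379 304] ((433.6, 17.4), (49.7, 35.8), 71.7)
t 20.4 tcp [446.8  12.4 173.8] yaw 70.5 j6 -81.9 -> tx,ty,tz [-20.29  -6.34   0.07] roll -17.4 rows 4.3
```

View pics/w20z.png

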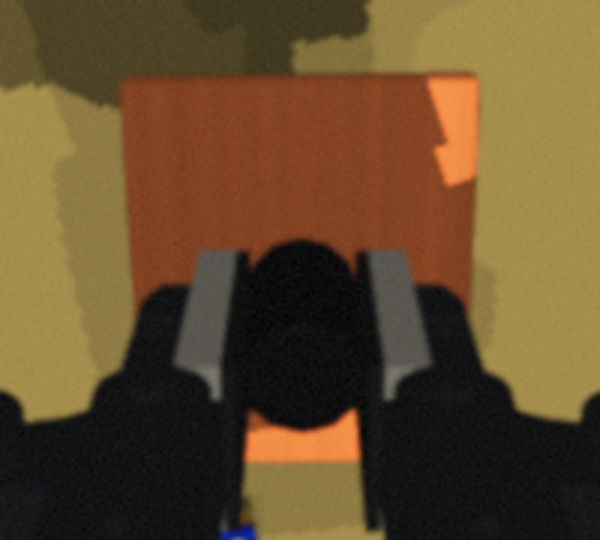

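```bash
python3 - <<'E'
from h import *
c,_=wrist()
for z in (4,5.9,8):
    print(z,plane(c,[(260.3,226.5),(379.3,225.7),(301,354),(340,354)],z,(np.zeros(3),np.eye(3))).round(1).tolist())
E
```

```text
4 [[31.8, -24.1, 4.0], [32.1, 24.6, 4.0], [-28.9, -8.6, 4.0], [-28.9, 9.5, 4.0]]
5.9 [[31.3, -24.4, 5.9], [31.6, 24.9, 5.9], [-30.1, -8.7, 5.9], [-30.2, 9.7, 5.9]]
8 [[30.8, -24.8, 8.0], [31.1, 25.3, 8.0], [-31.5, -8.8, 8.0], [-31.5, 9.8, 8.0]]
```

Emit:
arm_command(
  increments=[
    {"tx": -20.3,"ty": -6.3,"tz": 0,"roll": -17.4,"gripper": 1},
    {"tx": -20.3,"ty": -6.3,"tz": 0,"roll": -17.4,"gripper": 1},
    {"tx": -20.3,"ty": -6.3,"tz": 0,"roll": -17.4,"gripper": 1},
    {"tx": -20.3,"ty": -6.3,"tz": 0,"roll": -17.4,"gripper": 1},
    {"tx": -20.3,"ty": -6.3,"tz": 0,"roll": -17.4,"gripper": 1},
    {"tx": -20.3,"ty": -6.3,"tz": 0,"roll": -17.4,"gripper": 1},
    {"tx": -20.3,"ty": -6.3,"tz": 0,"roll": -17.4,"gripper": 1},
    {"tx": -20.3,"ty": -6.3,"tz": 0,"roll": -17.4,"gripper": 1},
  ],
)

```text
t: 21.25
tcp_pos: [615.4, -113.2, 174.2]
ee_rot: [[-0.999, 0.035, 0.005], [0.035, 0.999, -0.003], [-0.006, -0.002, -1.0]]
contact_force: [0.5, -0.1, -1.4]
width: 14.5
```

```bash
python3 - <<'E'
from h import *
c,p=wrist("w21"); frm(c,p,46); print(p[0],r.sense()["width"])
plan(616.7,-243.6,80,87.9)
f=c["frame"][100:330,80:400,::-1]; cv2.imwrite("pics/w21z.png",cv2.resize(f,None,fx=2.4,fy=2.4,interpolation=cv2.INTER_CUBIC))
E
```

```text
frame [132 200] [191 269] ((616.2, -241.6), (57.9, 49.7), -2.7)
[ 615.44452178 -113.20196688  174.22713785] 14.6047905098499
t 21.3 tcp [ 615.7 -113.3  174.7] yaw 88.0 j6 -107.7 -> tx,ty,tz [ -0.49 -13.     9.51] roll 0.1 rows 3.2
```

View pics/w21z.png

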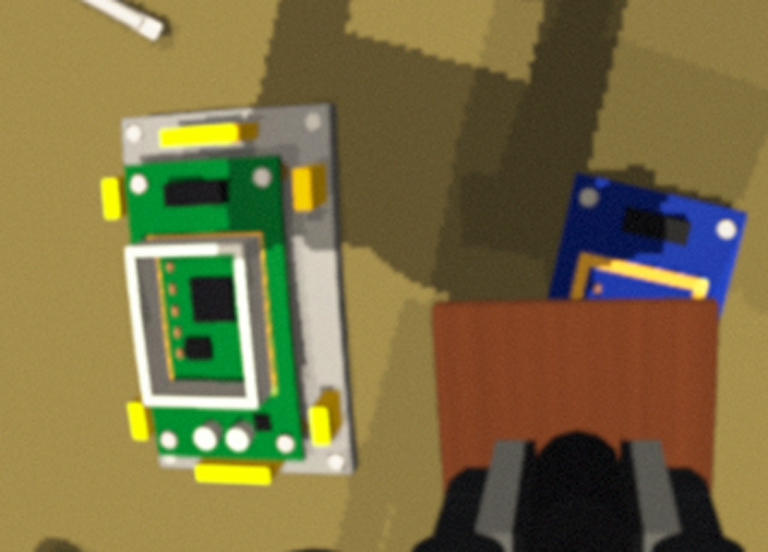

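```bash
python3 - <<'E'
from h import *
c,p=wrist()
F=plane(c,[(132.1,203.3),(182.1,202.5),(187.5,269.6),(139.6,267.9)],46,p); print(rect(F),F.mean(0)); print(F.round(1)); plan(616.5,-243.8,80,87.8)
E
```

```text
((617.8, -243.8), (55.5, 45.2), -2.8) [ 617.70906726 -243.78814789   46.        ]
[[ 588.9 -265.    46. ]
 [ 591.2 -219.8   46. ]
 [ 646.4 -222.7   46. ]
 [ 644.3 -267.6   46. ]]
t 21.35 tcp [ 616.  -113.4  175.2] yaw 88.0 j6 -107.7 -> tx,ty,tz [ -0.44 -13.     9.56] roll 0.2 rows 3.2
```

Emit:
arm_command(
  increments=[
    {"tx": -0.25,"ty": -5,"tz": 1,"roll": 0,"gripper": 1},
    {"tx": -0.5,"ty": -10,"tz": 2,"roll": 0,"gripper": 1},
    {"tx": -0.5,"ty": -13,"tz": 4,"roll": 0,"gripper": 1},
    {"tx": -0.5,"ty": -13,"tz": 8,"roll": 0,"gripper": 1},
    {"tx": -0.5,"ty": -13,"tz": 9.4,"roll": 0,"gripper": 1},
    {"tx": -0.5,"ty": -13,"tz": 9.4,"roll": 0,"gripper": 1},
    {"tx": -0.5,"ty": -13,"tz": 9.4,"roll": 0,"gripper": 1},
    {"tx": -0.5,"ty": -13,"tz": 9.4,"roll": 0,"gripper": 1},
  ],
)

```text
t: 22.15
tcp_pos: [618.7, -243.6, 84.3]
ee_rot: [[-0.999, 0.033, 0.011], [0.033, 0.999, -0.005], [-0.011, -0.005, -1.0]]
contact_force: [0.1, 0.1, -0.7]
width: 14.3
```

```bash
python3 - <<'E'
from h import *
c,p=wrist("w22"); print(p[0],p[1][:,2],r.sense()["width"])
plan(617.3,-244,56,87.9)
sc=vision.capture("scene")["frame"]; cv2.imwrite("pics/s22.png",cv2.resize(sc[160:310,50:260,::-1],None,fx=3,fy=3))
E
```

```text
[ 618.6747757  -243.59042283   84.29636993] [ 0.01079388 -0.00541613 -0.99992708] 14.744880745574378
t 22.2 tcp [ 618.7 -243.7   84.3] yaw 88.1 j6 -118.4 -> tx,ty,tz [ 0.17 -0.02  2.83] roll 0.2 rows 0.6
```

View pics/w22.png

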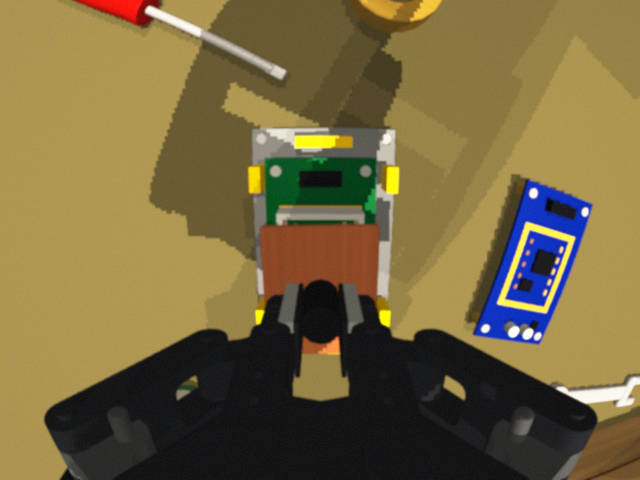

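View pics/s22.png

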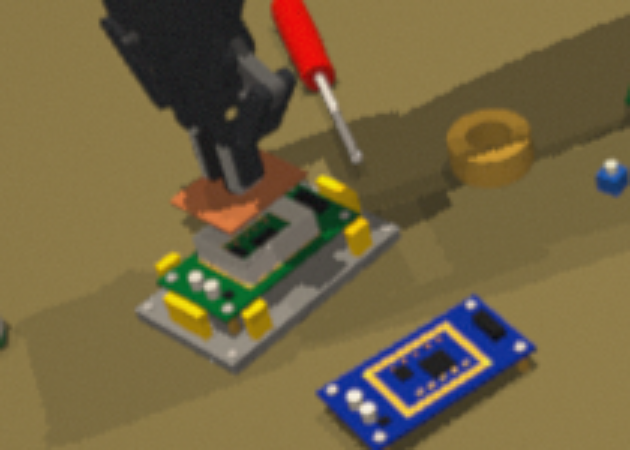

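Emit:
arm_command(
  increments=[
    {"tx": 0.15,"ty": 0,"tz": 0.8,"roll": 0,"gripper": 1},
    {"tx": 0.15,"ty": 0,"tz": 1.4,"roll": 0,"gripper": 1},
    {"tx": 0.15,"ty": 0,"tz": 1.9,"roll": 0,"gripper": 1},
    {"tx": 0.15,"ty": 0,"tz": 2.3,"roll": 0,"gripper": 1},
    {"tx": 0.15,"ty": 0,"tz": 2.6,"roll": 0,"gripper": 1},
    {"tx": 0.15,"ty": 0,"tz": 2.8,"roll": 0,"gripper": 1},
    {"tx": 0.15,"ty": 0,"tz": 2.8,"roll": 0,"gripper": 1},
    {"tx": 0.15,"ty": 0,"tz": 2.8,"roll": 0,"gripper": 1},
  ],
)

```text
t: 23.05
tcp_pos: [617.5, -244.1, 56.2]
ee_rot: [[-0.999, 0.034, 0.011], [0.034, 0.999, -0.006], [-0.011, -0.005, -1.0]]
contact_force: [-0.1, 0.8, -0.5]
width: 14.2
```

```bash
python3 - <<'E'
from h import *
c,p=wrist("w23"); print(p[0],p[1][:,2],r.sense()["contact_force"],r.sense()["width"])
sc=vision.capture("scene")["frame"]; cv2.imwrite("pics/s23.png",cv2.resize(sc[160:310,50:260,::-1],None,fx=3,fy=3))
E
```

```text
[ 617.52656598 -244.07004291   56.21599983] [ 0.01118763 -0.00572116 -0.99992105] [-1.14850385 -0.31653446 -0.07037519] 14.101653752334856
```

View pics/w23.png

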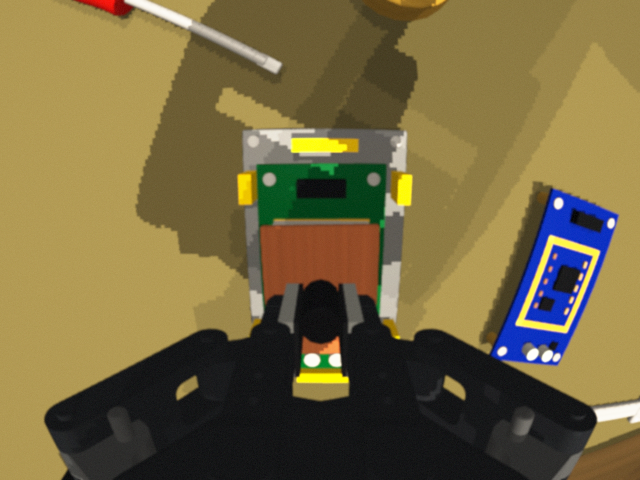

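View pics/s23.png

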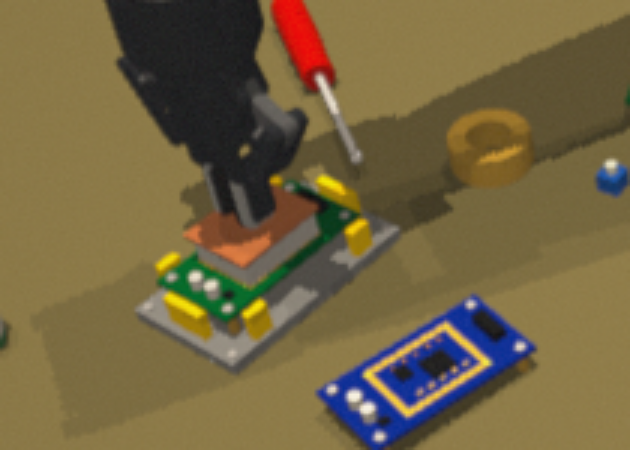

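Emit:
arm_command(
  increments=[
    {"tx": 0,"ty": 0,"tz": 0.15,"roll": 0,"gripper": 1},
    {"tx": 0,"ty": 0,"tz": 0.25,"roll": 0,"gripper": 1},
    {"tx": 0,"ty": 0,"tz": 0.25,"roll": 0,"gripper": 1},
    {"tx": 0,"ty": 0,"tz": 0.25,"roll": 0,"gripper": 1},
  ],
)

```text
t: 23.55
tcp_pos: [617.6, -244.2, 55.9]
ee_rot: [[-0.999, 0.034, 0.01], [0.034, 0.999, -0.005], [-0.011, -0.005, -1.0]]
contact_force: [-4.8, 2.5, 8.2]
width: 14.6
```

Contact came at 8 N with the TCP at 55.9, where I expected 56 when seated. I'll release.

Emit:
arm_command(
  increments=[
    {"tx": 0,"ty": 0,"tz": 0,"roll": 0,"gripper": -1},
    {"tx": 0,"ty": 0,"tz": 0,"roll": 0,"gripper": -1},
    {"tx": 0,"ty": 0,"tz": 0,"roll": 0,"gripper": -1},
    {"tx": 0,"ty": 0,"tz": 0,"roll": 0,"gripper": -1},
    {"tx": 0,"ty": 0,"tz": 0,"roll": 0,"gripper": -1},
    {"tx": 0,"ty": 0,"tz": -2,"roll": 0,"gripper": -1},
    {"tx": 0,"ty": 0,"tz": -6,"roll": 0,"gripper": -1},
    {"tx": 0,"ty": 0,"tz": -10,"roll": 0,"gripper": -1},
    {"tx": 0,"ty": 0,"tz": -12,"roll": 0,"gripper": -1},
    {"tx": 0,"ty": 0,"tz": -12,"roll": 0,"gripper": -1},
    {"tx": 0,"ty": 0,"tz": -12,"roll": 0,"gripper": -1},
  ],
)

```text
t: 24.65
tcp_pos: [616.1, -243.3, 175.2]
ee_rot: [[-0.999, 0.034, 0.01], [0.034, 0.999, -0.005], [-0.01, -0.005, -1.0]]
contact_force: [0.1, -0.4, -0.3]
width: 85.6
```

```bash
python3 - <<'E'
from h import *
c,p=wrist("w24"); print(p[0]); copper(c,p,50); plan(460,-187,150,88)
h=cv2.cvtColor(c["frame"],cv2.COLOR_RGB2HSV)
m=((h[...,2]>120)&(h[...,1]>150)&(h[...,0]>16)&(h[...,0]<28)).astype(np.uint8)*255
for b in blobs(m,800): print(b.min(0),b.max(0),rect(plane(c,b,24,p)))
E
```

```text
[ 616.09041992 -243.34519214  175.23696638]
cu [286 188] [353 269] ((617.2, -244.1), (62.7, 49.4), -0.8)
t 24.7 tcp [ 615.4 -243.   173.7] yaw 88.1 j6 -118.4 -> tx,ty,tz [15.74  5.08  2.23] roll 0.1 rows 3.3
[341   0] [410  58] ((461.0, -194.6), (55.5, 50.4), -88.4)
```

View pics/w24.png

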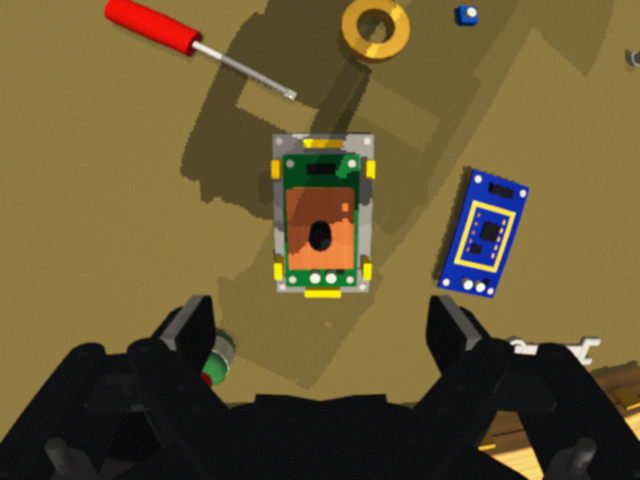

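The lid sits centred on the frame at pixels (286–353, 188–269). Next is the weight at about (376,29).

Emit:
arm_command(
  increments=[
    {"tx": 15.6,"ty": 4.4,"tz": 0,"roll": 0,"gripper": -1},
    {"tx": 15.6,"ty": 4.4,"tz": 0,"roll": 0,"gripper": -1},
    {"tx": 15.6,"ty": 4.4,"tz": 0,"roll": 0,"gripper": -1},
    {"tx": 15.6,"ty": 4.4,"tz": 2,"roll": 0,"gripper": -1},
    {"tx": 15.6,"ty": 4.4,"tz": 2,"roll": 0,"gripper": -1},
    {"tx": 15.6,"ty": 4.4,"tz": 2,"roll": 0,"gripper": -1},
    {"tx": 15.6,"ty": 4.4,"tz": 2,"roll": 0,"gripper": -1},
  ],
)

```text
t: 25.4
tcp_pos: [462.3, -194.5, 152.6]
ee_rot: [[-0.999, 0.034, 0.008], [0.034, 0.999, -0.004], [-0.008, -0.004, -1.0]]
contact_force: [-1.0, 0.5, -0.1]
width: 85.4
```

```bash
cat >> h.py <<'E'
def brass(c,p,z):
    h=cv2.cvtColor(c["frame"],cv2.COLOR_RGB2HSV)
    m=((h[...,2]>100)&(h[...,1]>150)&(h[...,0]>16)&(h[...,0]<28)).astype(np.uint8)*255
    cs,hi=cv2.findContours(m,cv2.RETR_CCOMP,cv2.CHAIN_APPROX_NONE)
    for b,hh in zip(cs,hi[0]):
        if cv2.contourArea(b)<400: continue
        b=b[:,0]; P=plane(c,b,z,p); (x,y),rad=cv2.minEnclosingCircle(P[:,:2].astype(np.float32))
        e=cv2.fitEllipse(P[:,:2].astype(np.float32))
        if rad<45: print("brass","hole" if hh[3]>=0 else "outer",b.min(0),b.max(0),(round(x,1),round(y,1)),round(rad,1),np.round(e[0],1),np.round(e[1],1))
E
python3 - <<'E'
from h import *
c,p=wrist("w25"); print(p[0]); brass(c,p,24); 
E
```

```text
[ 462.27096128 -194.45085214  152.58632557]
brass outer [251 324] [288 343] (552.5, -240.5) 17.7 [ 552.6 -239.9] [19.5 36.9]
brass outer [283 185] [357 258] (458.4, -194.9) 28.4 [ 458.7 -195. ] [54.5 55.8]
brass hole [299 201] [340 241] (457.8, -194.9) 15.9 [ 457.6 -195. ] [29.7 31.1]
brass outer [346   0] [389  65] (315.6, -147.4) 27.1 [ 286.7 -198.6] [46.1 80.7]
```

View pics/w25.png

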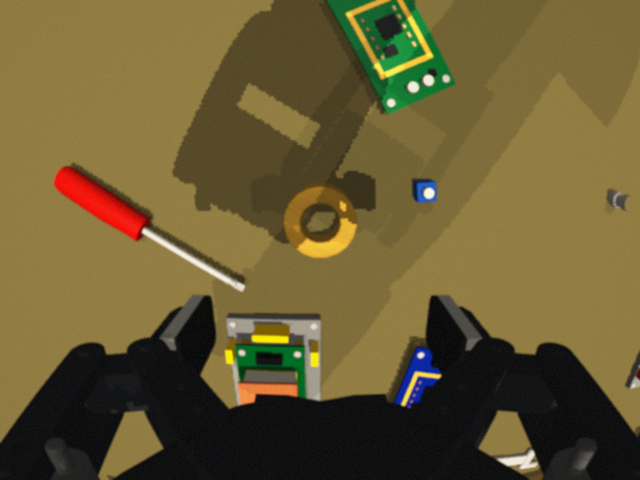

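```bash
python3 - <<'E'
from h import *
plan(458.3,-195,40,None)
E
```

```text
t 25.45 tcp [ 462.5 -194.5  152.9] yaw 88.1 j6 -122.6 -> tx,ty,tz [ 5.200e-01 -1.000e-02  1.128e+01] roll 0 rows 2.3
```

Emit:
arm_command(
  increments=[
    {"tx": 0.5,"ty": 0,"tz": 4,"roll": 0,"gripper": -1},
    {"tx": 0.5,"ty": 0,"tz": 8,"roll": 0,"gripper": -1},
    {"tx": 0.5,"ty": 0,"tz": 11,"roll": 0,"gripper": -1},
    {"tx": 0.5,"ty": 0,"tz": 11.3,"roll": 0,"gripper": -1},
    {"tx": 0.5,"ty": 0,"tz": 11.3,"roll": 0,"gripper": -1},
    {"tx": 0.5,"ty": 0,"tz": 11.3,"roll": 0,"gripper": -1},
  ],
)

```text
t: 26.05
tcp_pos: [460.3, -196.0, 41.8]
ee_rot: [[-0.999, 0.033, 0.012], [0.033, 0.999, -0.007], [-0.012, -0.006, -1.0]]
contact_force: [-0.0, -0.7, 1.0]
width: 85.5
```

```bash
python3 - <<'E'
from h import *
c,p=wrist("w26"); print(p[0]); brass(c,p,24); plan(458.3,-195,-1)
E
```

```text
[ 460.27231051 -196.03639952   41.8459839 ]
brass outer [264 215] [381 332] (456.4, -195.7) 29.8 [ 457.5 -195.2] [54.  57.3]
brass hole [289 249] [355 308] (458.0, -195.1) 15.4 [ 457.2 -195.1] [28.5 30.8]
brass outer [397   0] [500  47] (333.0, -133.5) 24.8 [ 332.6 -134.3] [28.  47.7]
t 26.1 tcp [ 460.4 -196.1   42.1] yaw 88.1 j6 -122.9 -> tx,ty,tz [0.26 0.13 4.31] roll 0 rows 0.9
```

View pics/w26.png

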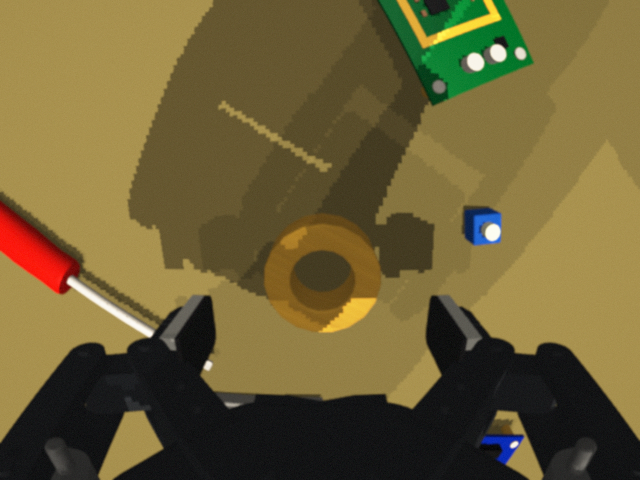

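```bash
python3 - <<'E'
from h import *
c,p=wrist()
print(plane(c,[(207,367),(160,335),(72,280),(470,240)],5,p).round(0))
E
```

```text
[[ 522. -267.    5.]
 [ 500. -294.    5.]
 [ 465. -351.    5.]
 [ 447. -116.    5.]]
```

All clear of the fingers. I'll grip the weight.

Emit:
arm_command(
  increments=[
    {"tx": 0.25,"ty": 0.1,"tz": 2,"roll": 0,"gripper": -1},
    {"tx": 0.25,"ty": 0.1,"tz": 4.2,"roll": 0,"gripper": -1},
    {"tx": 0.25,"ty": 0.1,"tz": 4.2,"roll": 0,"gripper": -1},
    {"tx": 0.25,"ty": 0.1,"tz": 4.2,"roll": 0,"gripper": 1},
    {"tx": 0.25,"ty": 0.1,"tz": 4.2,"roll": 0,"gripper": 1},
    {"tx": 0.25,"ty": 0.1,"tz": 4.2,"roll": 0,"gripper": 1},
    {"tx": 0.25,"ty": 0.1,"tz": 4.2,"roll": 0,"gripper": 1},
    {"tx": 0.25,"ty": 0.1,"tz": 4.2,"roll": 0,"gripper": 1},
    {"tx": 0.25,"ty": 0.1,"tz": 4.2,"roll": 0,"gripper": 1},
    {"tx": 0.25,"ty": 0.1,"tz": 4.2,"roll": 0,"gripper": 1},
    {"tx": 0.25,"ty": 0.1,"tz": 4.2,"roll": 0,"gripper": 1},
  ],
  squeeze=70,
)

```text
t: 27.25
tcp_pos: [459.6, -195.9, 2.5]
ee_rot: [[-0.999, 0.034, 0.015], [0.034, 0.999, -0.008], [-0.015, -0.008, -1.0]]
contact_force: [-0.8, 1.5, 6.6]
width: 54.0
```

Emit:
arm_command(
  increments=[
    {"tx": 0,"ty": 0,"tz": -1,"roll": 0,"gripper": 1},
    {"tx": 0,"ty": 0,"tz": -4,"roll": 0,"gripper": 1},
    {"tx": 0,"ty": 0,"tz": -8,"roll": 0,"gripper": 1},
    {"tx": 0,"ty": 0,"tz": -12,"roll": 0,"gripper": 1},
    {"tx": 0,"ty": 0,"tz": -15,"roll": 0,"gripper": 1},
    {"tx": 0,"ty": 0,"tz": -15,"roll": 0,"gripper": 1},
    {"tx": 0,"ty": 0,"tz": -15,"roll": 0,"gripper": 1},
  ],
)

```text
t: 27.95
tcp_pos: [457.2, -194.5, 152.6]
ee_rot: [[-0.999, 0.034, 0.015], [0.034, 0.999, -0.009], [-0.016, -0.008, -1.0]]
contact_force: [0.1, -0.1, -3.7]
width: 53.7
```

```bash
python3 - <<'E'
from h import *
c,p=wrist("w27"); print(p[0],p[1][:,2],r.sense()["width"])
for z in (20,22,24): brass(c,p,p[0][2]+z)
plan(617,-125,175)
E
```

```text
[ 457.16444894 -194.49040946  152.60251194] [ 0.01549055 -0.00858799 -0.99984313] 53.79203369795412
brass outer [248 253] [392 382] (455.9, -195.0) 29.4 [ 456.5 -194.2] [54.5 56. ]
brass hole [279 286] [362 357] (456.7, -194.2) 15.7 [ 456.7 -194.2] [30.5 30.8]
brass outer [347   0] [410  84] (357.0, -168.3) 15.5 [ 358.  -166.3] [22.1 32.7]
brass outer [248 253] [392 382] (454.8, -194.9) 28.9 [ 455.4 -194.1] [53.6 55.1]
brass hole [279 286] [362 357] (455.6, -194.1) 15.5 [ 455.6 -194.2] [30.  30.3]
brass outer [347   0] [410  84] (357.5, -168.7) 15.3 [ 358.5 -166.7] [21.8 32.1]
brass outer [248 253] [392 382] (453.7, -194.8) 28.4 [ 454.3 -194.1] [52.7 54.2]
brass hole [279 286] [362 357] (454.4, -194.0) 15.2 [ 454.5 -194.1] [29.5 29.8]
brass outer [347   0] [410  84] (358.0, -169.1) 15.0 [ 359.  -167.1] [21.4 31.6]
t 28.0 tcp [ 456.3 -193.9  150.9] yaw 88.1 j6 -122.9 -> tx,ty,tz [-15.86   7.41  -2.25] roll 0 rows 3.5
```

View pics/w27.png

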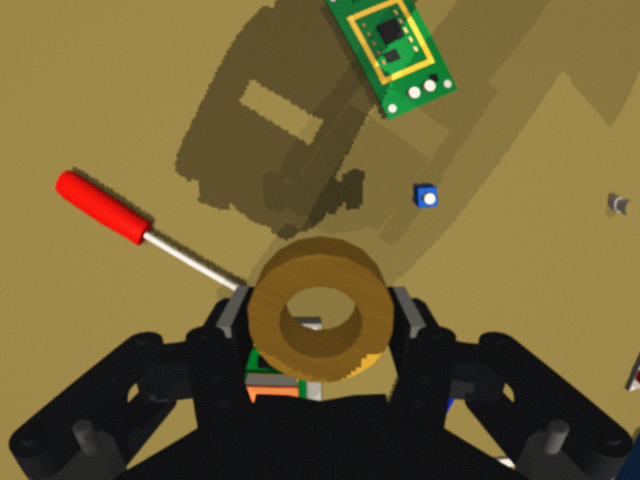

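The weight is held level. I'll carry it above the knob.

```bash
python3 - <<'E'
from h import *
plan(618.2,-244.4,150,88)
E
```

```text
t 28.0 tcp [ 456.3 -193.9  150.9] yaw 88.1 j6 -122.9 -> tx,ty,tz [-16.35  -4.5    0.33] roll 0.1 rows 3.4
```

Emit:
arm_command(
  increments=[
    {"tx": -5,"ty": -1.4,"tz": 0,"roll": 0,"gripper": 1},
    {"tx": -9,"ty": -2.5,"tz": 0,"roll": 0,"gripper": 1},
    {"tx": -13,"ty": -3.6,"tz": 0,"roll": 0,"gripper": 1},
    {"tx": -16.3,"ty": -4.5,"tz": 0.3,"roll": 0,"gripper": 1},
    {"tx": -16.3,"ty": -4.5,"tz": 1.5,"roll": 0,"gripper": 1},
    {"tx": -16.3,"ty": -4.5,"tz": 3,"roll": 0,"gripper": 1},
    {"tx": -16.3,"ty": -4.5,"tz": 3.5,"roll": 0,"gripper": 1},
    {"tx": -16.3,"ty": -4.5,"tz": 3.5,"roll": 0,"gripper": 1},
    {"tx": -16.3,"ty": -4.5,"tz": 3.5,"roll": 0,"gripper": 1},
  ],
)

```text
t: 28.9
tcp_pos: [617.3, -244.2, 117.9]
ee_rot: [[-0.999, 0.034, 0.012], [0.034, 0.999, -0.006], [-0.012, -0.006, -1.0]]
contact_force: [-0.8, -0.3, -3.3]
width: 53.2
```

```bash
python3 - <<'E'
from h import *
c,p=wrist("w28"); print(p[0],p[1][:,2],r.sense()["width"])
brass(c,p,p[0][2]+21.5); plan(618.2,-244.4,90,88)
s=vision.capture("scene"); cv2.imwrite("pics/s28.png",cv2.resize(s["frame"][140:290,50:260,::-1],None,fx=3,fy=3))
E
```

```text
[ 617.28937085 -244.24050705  117.93825841] [ 0.0117544  -0.00612575 -0.99991215] 53.823176000718384
brass outer [299 318] [345 330] (615.4, -243.3) 8.5 [ 616.  -243.2] [ 5.4 17. ]
brass outer [248 252] [392 382] (614.9, -244.4) 29.0 [ 615.8 -244. ] [54.1 55.4]
brass hole [279 284] [362 357] (615.6, -243.9) 15.6 [ 615.8 -243.7] [29.4 30.8]
t 28.95 tcp [ 617.9 -244.6  118.9] yaw 88.1 j6 -118.4 -> tx,ty,tz [0.   0.04 2.89] roll 0.1 rows 0.6
```

View pics/w28.png

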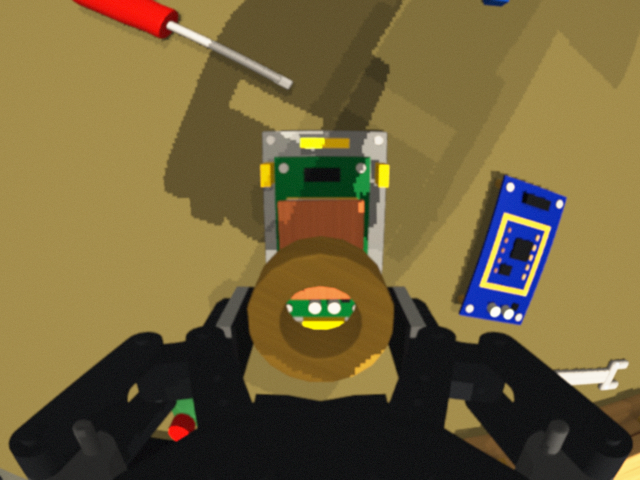

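View pics/s28.png

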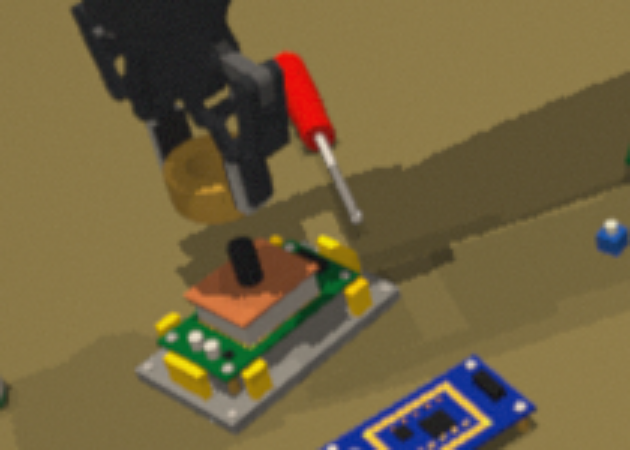

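```bash
python3 - <<'E'
from h import *
c,p=wrist()
L=plane(c,[(279,199.5),(365,198.5)],50,p); m=L.mean(0); e=(L[1]-L[0])/np.linalg.norm(L[1]-L[0]); print(L.round(1), m+31*np.array([-e[1]*-1,e[0]*-1,0])*-1,m+31*np.array([e[1],-e[0],0]))
h=plane(c,[(320.5,320.5)],p[0][2]+21.5,p); print(p[0])
E
```

```text
[[ 586.1 -267.8   50. ]
 [ 587.2 -218.1   50. ]] [ 555.66073403 -242.32278765   50.        ] [ 617.64655968 -243.64846431   50.        ]
[ 618.17467899 -244.74573374  119.36167845]
```

Lid and weight centres agree within 1 mm. I'll descend over the knob.

Emit:
arm_command(
  increments=[
    {"tx": 0,"ty": 0.1,"tz": 1.5,"roll": 0,"gripper": 1},
    {"tx": 0,"ty": 0.1,"tz": 3,"roll": 0,"gripper": 1},
    {"tx": 0,"ty": 0.1,"tz": 4.5,"roll": 0,"gripper": 1},
    {"tx": 0,"ty": 0.1,"tz": 5.5,"roll": 0,"gripper": 1},
    {"tx": 0,"ty": 0.1,"tz": 6,"roll": 0,"gripper": 1},
    {"tx": 0,"ty": 0.1,"tz": 6.4,"roll": 0,"gripper": 1},
    {"tx": 0,"ty": 0.1,"tz": 6.4,"roll": 0,"gripper": 1},
    {"tx": 0,"ty": 0.1,"tz": 6.4,"roll": 0,"gripper": 1},
  ],
)

```text
t: 29.85
tcp_pos: [619.8, -244.6, 56.2]
ee_rot: [[-0.999, 0.034, 0.015], [0.034, 0.999, -0.008], [-0.016, -0.008, -1.0]]
contact_force: [-0.2, 0.7, -3.0]
width: 54.0
```

```bash
python3 - <<'E'
from h import *
c,p=wrist("w29"); print(p[0],p[1][:,2],r.sense()["contact_force"])
s=vision.capture("scene"); cv2.imwrite("pics/s29.png",cv2.resize(s["frame"][140:290,50:260,::-1],None,fx=3,fy=3))
E
```

```text
[ 619.77776355 -244.58775114   56.20276999] [ 0.01534121 -0.00820223 -0.99984867] [-0.20373618 -0.19732665 -2.79764419]
```

View pics/w29.png

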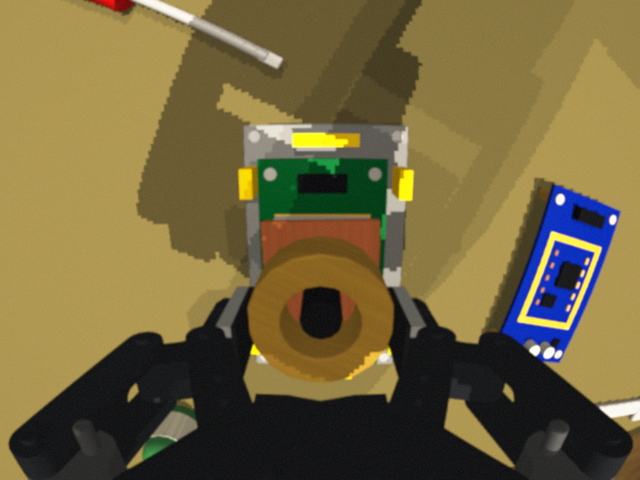

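View pics/s29.png

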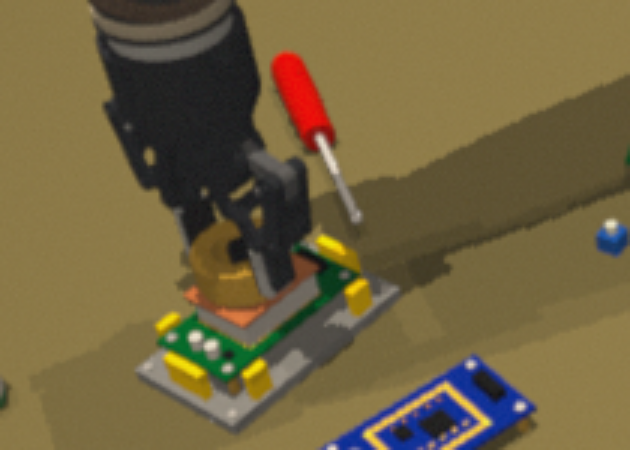

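The ring is round the knob, with the knob at (321,312) in the middle of the hole. About 4 mm remain.

Emit:
arm_command(
  increments=[
    {"tx": 0.1,"ty": 0,"tz": 0.2,"roll": 0,"gripper": 1},
    {"tx": 0.1,"ty": 0,"tz": 0.4,"roll": 0,"gripper": 1},
    {"tx": 0.1,"ty": 0,"tz": 0.4,"roll": 0,"gripper": 1},
    {"tx": 0.1,"ty": 0,"tz": 0.4,"roll": 0,"gripper": 1},
  ],
)

```text
t: 30.35
tcp_pos: [619.0, -244.7, 52.6]
ee_rot: [[-0.999, 0.034, 0.016], [0.034, 0.999, -0.009], [-0.016, -0.008, -1.0]]
contact_force: [-0.1, 0.1, -3.1]
width: 53.9
```

Emit:
arm_command(
  increments=[
    {"tx": 0.1,"ty": 0,"tz": 0.1,"roll": 0,"gripper": 1},
    {"tx": 0.1,"ty": 0,"tz": 0.2,"roll": 0,"gripper": 1},
    {"tx": 0.1,"ty": 0,"tz": 0.2,"roll": 0,"gripper": 1},
    {"tx": 0.1,"ty": 0,"tz": 0.2,"roll": 0,"gripper": 1},
  ],
)

```text
t: 30.75
tcp_pos: [619.0, -244.8, 52.5]
ee_rot: [[-0.999, 0.034, 0.018], [0.034, 0.999, -0.009], [-0.018, -0.008, -1.0]]
contact_force: [-1.1, 2.4, 6.3]
width: 54.0
```

Contact came at about 9 N net, at the expected height. I'll release and lift.

Emit:
arm_command(
  increments=[
    {"tx": 0,"ty": 0,"tz": 0,"roll": 0,"gripper": -1},
    {"tx": 0,"ty": 0,"tz": 0,"roll": 0,"gripper": -1},
    {"tx": 0,"ty": 0,"tz": 0,"roll": 0,"gripper": -1},
    {"tx": 0,"ty": 0,"tz": 0,"roll": 0,"gripper": -1},
    {"tx": 0,"ty": 0,"tz": 0,"roll": 0,"gripper": -1},
    {"tx": 0,"ty": 0,"tz": -2,"roll": 0,"gripper": -1},
    {"tx": 0,"ty": 0,"tz": -5,"roll": 0,"gripper": -1},
    {"tx": 0,"ty": 0,"tz": -9,"roll": 0,"gripper": -1},
    {"tx": 0,"ty": 0,"tz": -12,"roll": 0,"gripper": -1},
    {"tx": 0,"ty": 0,"tz": -12,"roll": 0,"gripper": -1},
    {"tx": 0,"ty": 0,"tz": -12,"roll": 0,"gripper": -1},
  ],
)

```text
t: 31.85
tcp_pos: [617.2, -243.9, 173.2]
ee_rot: [[-0.999, 0.034, 0.019], [0.034, 0.999, -0.01], [-0.02, -0.009, -1.0]]
contact_force: [-0.6, 0.6, -0.4]
width: 85.1
```

```bash
python3 - <<'E'
from h import *
c,p=wrist("w30"); print(p[0]); brass(c,p,74); gold(c,p,18); copper(c,p,50)
s=vision.capture("scene"); cv2.imwrite("pics/s30.png",cv2.resize(s["frame"][140:290,50:260,::-1],None,fx=3,fy=3))
E
```

```text
[ 617.15680898 -243.88404941  173.19921263]
brass outer [274 198] [360 277] (622.9, -250.2) 35.5 [ 619.6 -246.6] [52.  63.7]
brass hole [297 214] [343 258] (617.3, -244.7) 15.8 [ 617.2 -244.7] [30.3 30.8]
cu [287 186] [354 211] ((594.9, -243.8), (48.9, 18.4), 86.9)
```

View pics/w30.png

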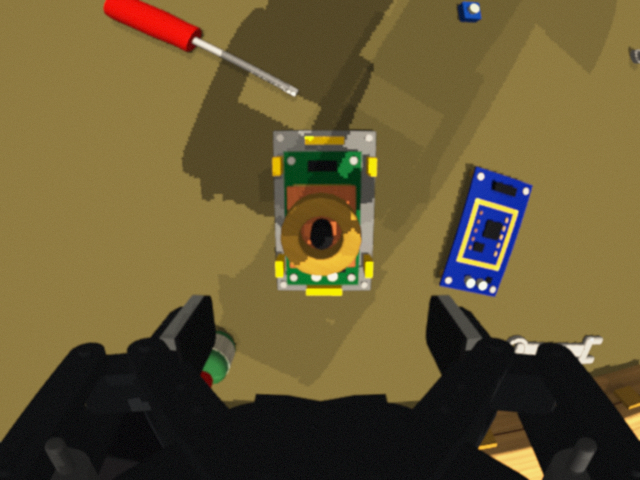

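View pics/s30.png

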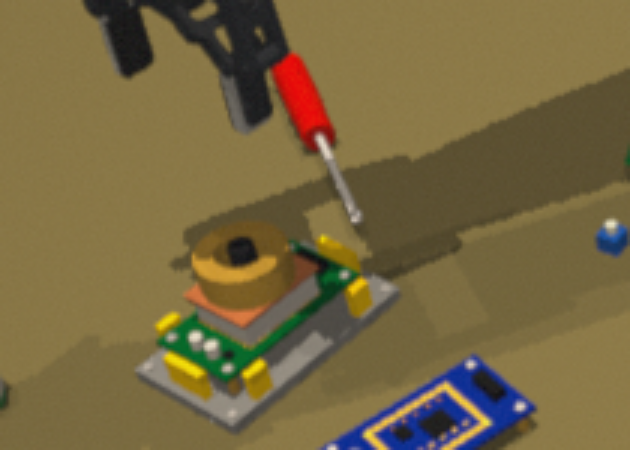

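The weight lies flat round the knob with its hole centre at (617.3, −244.7), and the gripper is clear. I'll hand in.

```bash
python3 -c "
from station import r,job
print(job.hand_in(), r.sense()['t'])"
```

```text
the job is handed in; nothing more can be done
the job is handed in; nothing more can be done
```

The stack is built in the yellow nest in the order asked: green board, then frame, lid and ring weight. I handed it in at about 32 s; the hand-in gives no verdict. Of the three green boards I took the one farthest from the base, about 623 mm away.

**Last checks by camera:** these were measured after each release, except where noted.

| Part | Centre (x, y), mm | Yaw, degrees |
|---|---|---|
| Nest | (615.5, −242.2) | about −2.2 |
| Board | (617, −243.5) | about −2 |
| Frame | (616.4 to 617.7, −243.8) | about −2.1 to −2.8 |
| Lid | about (617.4, −243.9) | −0.8; about −2 from the wrist angle just before release |
| Weight | (617.3, −244.7) | round, not needed |

- **Seating:** the frame, lid and weight each met light contact within 1 mm of the expected height. The board was released slightly below where its feet should have touched, without a clear contact reading, but the pictures show it down between the blocks. The final pictures show everything upright, released, and the gripper about 120 mm above the weight's release height.
- **Blue board:** nothing touched it, and it looks unmoved in the last pictures. I did not measure its position at the end.

**Disagreements:**
- The top camera read x about 4 mm lower than the wrist camera, so I relied on the wrist camera.
- Repeated readings of the wrist pose scattered by 1 to 2 mm.
- The tool ended tilted by about 0.02 rad.
- The last automatic outline of the weight's outer edge was distorted because it merged with its surroundings, so I used the hole instead.

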